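Nest the drilled bracket plates and lock the tray

TASK

Pack the three coloured bracket plates into the grey tray, lugs up, turned so that all three lie flat on its floor side by side and the tray's middle row is clear of lugs. Then draw the steel hold-down bar fully out across them by its red-capped pin, until its orange lock button pops up. Leave the other things on the bench where they are.

Things in the scene. Friction and masses are not known exactly. Their poses are not given: they have to be found in the camera images.
- tray: Shallow tray, dark floor, grey walls, fixed to the bench. Origin: underside, centre; z up. Inside 166 (tray x) by 126 (tray y), inner floor 6 above the origin; walls 8 thick, tops 16 above the origin. At its +x end, at y 0, a dark guide tube, 26 wide, top 30.5 above the origin, runs from tray x +118 to +305 and holds the hold-down bar.
- tray_floor (a point): Centre of the tray's inner floor, axes as the tray's. The plates fill it, with 6 mm gaps and the middle row (y -20..20) free of lugs, when each plate's axes are parallel to the tray's and the plate origins stand at tray (x, y): blue (-22, 40), yellow (60, 40), red (0, -40); or with that whole layout turned half a turn about this point.
- hook_plate: Blue L-shaped bracket, 0.08-0.17 kg. Plate 8 thick with an upright lug, 26 long (own x), 10 thick (own y: pinch it this way), top 48 above the underside. Origin: underside, straight below the lug's centre; z up. Outline from above in own axes: bar x -55..59, y -17..17, and short leg x -55..-21, y -57..-17.
- corner_plate: Yellow corner bracket, 0.06-0.13 kg. Plate 8 thick with an upright lug, 26 long (own x), 10 thick (own y: pinch it this way), top 48 above the underside. Origin: underside, straight below the lug's centre; z up. Outline from above in own axes: arm x -17..17, y -23..17, and cross arm x -37..17, y -57..-23.
- spur_plate: Red bar with a spur on one side, 0.1-0.21 kg. Plate 8 thick with an upright lug, 26 long (own x), 10 thick (own y: pinch it this way), top 48 above the underside. Origin: underside, straight below the lug's centre; z up. Outline from above in own axes: bar x -77..77, y -17..17, and spur x -37..-3, y 17..57.
- retainer (a joint): How far the flat steel hold-down bar is drawn out of its tube, in m: 0 to 0.012 at the start, 0.150 at its stop. It slides along the tray's -x over the middle row, against about 2 N of friction, and stays where left. Bar 16 wide, underside 19 and top 27 above the tray's origin (5 above seated plates).
- knob_top (a point): Centre of the top of the bar's upright pull pin: 14 in diameter, with a red cap 18 in diameter and 9 high; top 70 above the tray's origin, 43 above the bar. It stands at tray x = 103 minus the bar's travel, y = 0; axes as the tray's. The bar's front end is 7 ahead of it.
- lock_button (a joint): Rise of the small orange spring button riding on the bar, in m: about 0 while the tube's roof holds it down, 0.008 when it has popped up through the hole in the tube at tray x +135. It pops up by itself in the last few millimetres of the bar's travel and locks the bar.
- button_top (a point): Top of the orange lock button (9 in diameter), 182 behind the pull pin; about 5 proud of the tube when out.
- screw_jar: Bystander: glass jar with metal lid, 60 wide, 70 high. Origin: centre of its underside.
- driver: Bystander: green-handled screwdriver lying down, 190 long. Origin: on its underside, along its length.
- oil_bottle: Bystander: white bottle with red cap, 44 wide, 120 high. Origin: centre of its underside.
- chip_brush: Bystander: brush lying down, 200 long. Origin: on its underside, along its length.
- test_block: Bystander: drilled pale wood block, 80 x 45 x 30. Origin: centre of its underside.
- offcut: Bystander: bare aluminium L-shaped offcut without a lug, 60 x 50, 6 thick. Does not belong in the tray. Origin: underside, middle of its long arm.
- collar: Bystander: steel shaft collar, 44 outside, 14 high. Origin: centre of its underside.
There are look-alikes about, which are no part of the job. Of the things that look like the hook_plate, take the one that is farthest to the robot's right at the start.

How it is judged (in metres and radians):
On the way, in this order (a step that is already met when the one before it is completed fails the run):
1. all three plates lie flat on the tray floor (z of hook_plate in the frame of tray between 0.004 and 0.0085 m and x of hook_plate in the frame of tray between -0.08 and 0.08 m and y of hook_plate in the frame of tray between -0.06 and 0.06 m and angle between each of hook_plate, corner_plate, spur_plate's own z axis and vertical below 0.04 rad and z of corner_plate in the frame of tray between 0.004 and 0.0085 m and x of corner_plate in the frame of tray between -0.08 and 0.08 m and y of corner_plate in the frame of tray between -0.06 and 0.06 m and z of spur_plate in the frame of tray between 0.004 and 0.0085 m and x of spur_plate in the frame of tray between -0.08 and 0.08 m and y of spur_plate in the frame of tray between -0.06 and 0.06 m), for 0.2 s.
2. the bar is fully out and its lock button has popped up (value of joint retainer above 0.146 m and value of joint lock_button above 0.005 m), for 0.2 s.
At the end, for the whole second after the job is handed in: Each plate lies inside the tray, flat (tilt under 0.04 rad) on its floor (within 2.5 mm) and at rest (under 0.02 m/s); the bar is drawn out more than 146 of its 150 mm and the lock button is up by more than 5 mm (all of step 1 and all of step 2 and linear speed of each of hook_plate, corner_plate, spur_plate below 0.02 m/s); the robot touches nothing.
It fails at once if another thing on the bench is moved by more than 30 mm (distance of any of screw_jar, driver, oil_bottle, chip_brush, test_block, offcut, collar from where it was at the start of the episode above 0.03 m).
It also fails if it takes over 72 s, if anything falls off the work surface, if the arm or the gripper's body presses on something with over 40 N, if the wrist force passes 120 N, or if a joint passes its speed limit or range.

ROBOT

A 6-joint arm with a two-finger parallel gripper is mounted at the origin on the work surface. World frame = base frame: x ahead of the robot, y to its left, z up, the work surface at z = 0. Lengths are in m, angles in degrees, forces in N, time in s.
With the tool pointing down it reaches from about 0.3 to 0.75 m from the base axis. Payload 8.5 kg.
Tool frame: the origin (TCP) lies midway between the tips of the shut fingers; the grasp point (between the pads) lies env.tcp_to_grasp behind it (env.tcp_to_grasp is the distance from the TCP to the grasp point, in m); z points along the fingers, y is the direction in which the jaws open and shut (so a half turn about z gives the same grasp; the last joint's range is limited). The gripper opens to 85 mm and grips with 20 to 120 N. Pads are 22 mm wide; open, the fingers measure 114 mm over their backs; the gripper's body (76 mm by 85 mm) begins 54 mm behind the grasp point. The pads swing forward as they close: fully open they stand 13 mm farther back than shut.
Start: joints at [62.321, 21.807, 74.336, -0, 83.858, -12.336], TCP at [0.146, 0.53, 0.231] pointing down, gripper open.
Joint ranges: [-178.18, 178.18], [-50.72, 133.34], [12.68, 142.11], [-81.47, 261.47], [9.98, 163.14], [-165.26, 165.26]. Speed limits (degrees/s): [136.94, 136.94, 180, 180, 180, 180].

INTERFACE

Orientations are given as a 3x3 rotation matrix whose columns are the frame's x, y, z axes.
In Python, from rig import readout, imaging, job, env gives the robot as it stands.
- The arm moves only by the tool move_arm, never from a script. Its argument "motion" is a list of rows, each a list of 3 entries, a list of its own where there are three numbers: the shift along the tool's x, y, z normalised to -1 to 1, where 1 is 0.02 m, then the turn, a rotation vector about the tool's x, y, z normalised to -1 to 1, where 1 is 120 degrees, then the gripper command: -1 is shut, 1 is fully open, values between are in proportion. In form: [[[tx, ty, tz], [rx, ry, rz], claw], ...]. A call has 1 to 12 rows; each row shifts and turns the pose as measured when the row begins, along the tool's axes as they then stand; what a row does not reach is not made up. A row lasts 1/12 s, in which the tool goes at most 41.7 mm and 7.16 degrees, less where a joint would pass 70% of its speed; a pose out of reach is approached as far as the arm can. A call with a number of a shift or a turn outside -1 to 1 is refused whole. A call with a gripper value outside its range is refused whole. The fingers move at their own pace and stop on an object; "squeeze" is the grip in N (left out, the last holds). Time passes only in rows, so rows that do not move let the fingers close. It gives the time, the measured TCP pose, the force and the opening at its end, in the units of the state.
- readout.observe(): the state, without advancing time (a new reading comes with each control period).
- imaging.get_image(name): name is "scene" or "top" or "wrist"; returns a dict with "img" (400x640x3 uint8, blue, green, red), "fov_y" (degrees; the focal length in pixels is half the picture's height over the tangent of half this angle, whatever the lens; pixels are square), "cx", "cy" (the principal point, pixels), "eye" and "orientation" of the camera in the world. Camera axes: x right, y up, looking along -z (the intrinsics and any distortion apply to the point x, -y, -z); pixel columns grow to the right and rows downward; lengths in m; the calibration is good to about 2 mm. A picture is of the moment at which its call begins. There is no depth.
- job.close_job(): hands the job in, once; it reports no verdict.
The state is a dict: "time_s": time; "q": joint angles; "qvel": joint speeds; "joint_efforts": joint torques, N m; "position": TCP position; "tool_rot": TCP orientation; "ft_force": force on the tool from outside, world axes, zero at the start; "wrist_torque": the same for the moment, N m; "grip_width": finger opening in m.
Only numpy, scipy, OpenCV 4.12 (cv2) and the standard library are available. Lean on these libraries where they do the work, as an engineer would, in place of code of your own. Each camera call takes 0.05 s, during which the arm holds its last target.

## Working session

There is one attempt and no reset: what is moved stays moved. The work goes in short steps, Python scripts to look and compute and a tool call to move; the robot and the scene stay as the last step left them, time stands still between calls to the robot, and variables do not carry over. Pictures are saved under pics/ and viewed, and the job is handed in when it is done.

Besides the shell and the picture viewer there is one more tool, called after "Call:" as name([rows], argument=value, ...), one row to a line, values as JSON. move_arm: Moves the arm, as the interface text tells. Its arguments: {"type":"object","properties":{"motion":{"type":"array","items":{"type":"array"}},"squeeze":{"type":"number"}},"required":["motion"]}

```bash
ls; mkdir -p pics; python3 - <<'E'
from rig import readout, imaging, job, env
import cv2, numpy as np
s=readout.observe()
print(s, env.tcp_to_grasp, dir(env))
for n in ["scene","top","wrist"]:
    d=imaging.get_image(n); cv2.imwrite(f"pics/{n}0.png",d["img"])
    print(n,{k:v for k,v in d.items() if k!="img"})
E
```

```text
pics
{'time_s': 0.0, 'q': array([ 6.23209296e+01,  2.18412923e+01,  7.43855061e+01,  2.18018758e-03,
        8.38581411e+01, -1.23352511e+01]), 'qvel': array([ 0.10460956,  0.016296  ,  0.00014352, -0.00622012,  0.05386191,
        0.02582869]), 'joint_efforts': array([-1.07096352e-03, -4.48460734e+01, -2.31277853e+01, -3.05533249e-04,
        4.76711837e-03,  1.16719828e-06]), 'position': array([0.14538316, 0.53013108, 0.23070452]), 'tool_rot': array([[-9.64354116e-01,  2.64614091e-01, -7.22139966e-04],
       [ 2.64614840e-01,  9.64353311e-01, -1.29524992e-03],
       [ 3.53656688e-04, -1.44016854e-03, -9.99998900e-01]]), 'ft_force': array([-0.39160141,  0.28675828,  0.38969332]), 'wrist_torque': array([ 0.01837068, -0.03594548, -0.01690312]), 'grip_width': 0.08583540650691984} 0.0187 ['MotionError', '__class__', '__delattr__', '__dict__', '__dir__', '__doc__', '__eq__', '__format__', '__ge__', '__getattribute__', '__getstate__', '__gt__', '__hash__', '__init__', '__init_subclass__', '__le__', '__lt__', '__module__', '__ne__', '__new__', '__reduce__', '__reduce_ex__', '__repr__', '
[... 287 characters left out ...]
7],
       [ 0.97795434, -0.15054838,  0.14470832],
       [ 0.02273924,  0.76564097,  0.6428661 ]])}
top {'fov_y': 47.512974625057076, 'cx': 313.15228801119906, 'cy': 199.77468241015086, 'eye': array([0.44553269, 0.05065708, 1.58084229]), 'orientation': array([[-0.00503287,  0.99515791, -0.09816008],
       [-0.99994538, -0.00590755, -0.00862219],
       [-0.00916033,  0.09811133,  0.99513329]])}
wrist {'fov_y': 60.057869384134825, 'cx': 318.6079387634881, 'cy': 196.92790220314254, 'eye': array([0.08090352, 0.54852888, 0.37282629]), 'orientation': array([[ 0.26490535, -0.92941116, -0.25694369],
       [ 0.96427318,  0.25490003,  0.0721333 ],
       [-0.00154654, -0.2668724 ,  0.96373063]])}
```

View pics/top0.png

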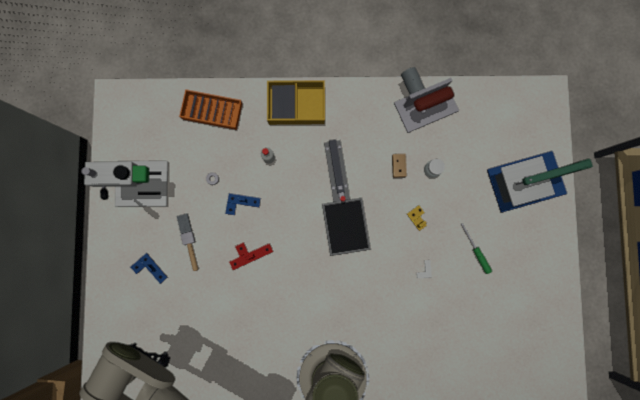

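View pics/scene0.png

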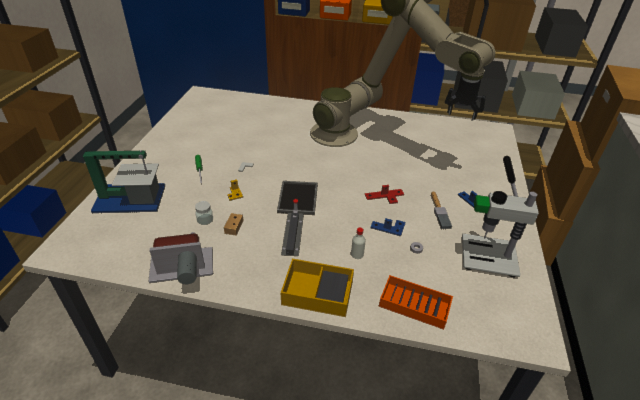

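View pics/wrist0.png

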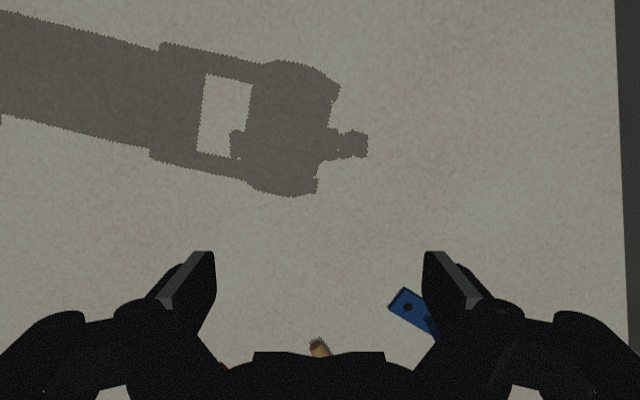

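```bash
python3 - <<'E'
import cv2, numpy as np
im=cv2.imread("pics/top0.png")
a=cv2.resize(im[170:300,120:290],None,fx=4.6,fy=4.6,interpolation=cv2.INTER_CUBIC)
cv2.imwrite("pics/c1.png",a[:600,:800])
a=cv2.resize(im[130:290,310:510],None,fx=3.7,fy=3.7,interpolation=cv2.INTER_CUBIC)
cv2.imwrite("pics/c2.png",a)
im=cv2.imread("pics/scene0.png")
a=cv2.resize(im[150:270,190:490],None,fx=2.66,fy=2.66,interpolation=cv2.INTER_CUBIC)
cv2.imwrite("pics/c3.png",a)
E
```

```text
(no output)
```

View pics/c1.png

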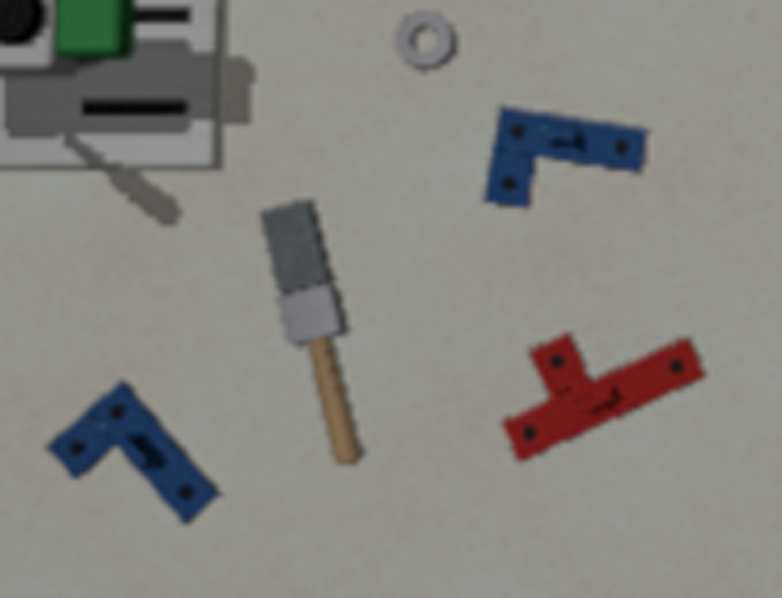

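View pics/c2.png

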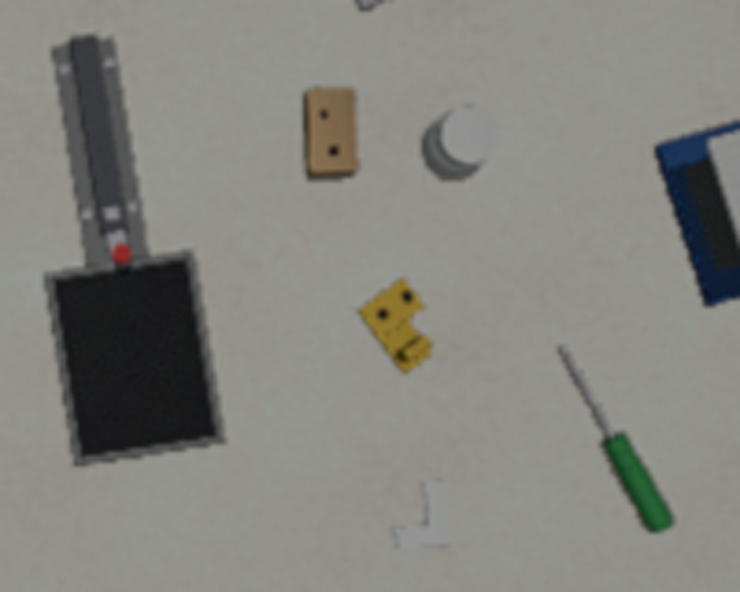

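View pics/c3.png

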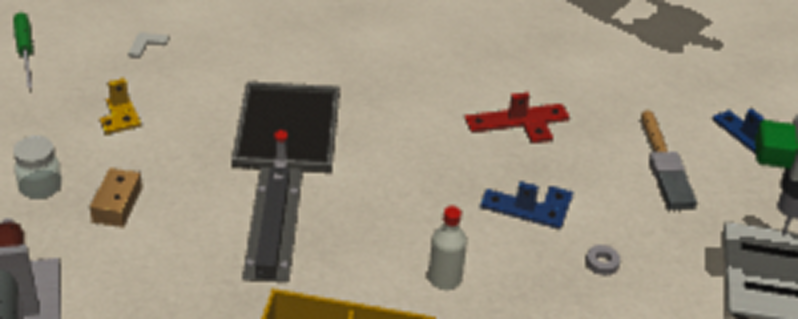

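```bash
cat > h.py <<'E'
import numpy as np, cv2
from rig import readout, imaging, job, env
def cam(n,fn=None):
    d=imaging.get_image(n)
    if fn: cv2.imwrite(f"pics/{fn}.png",d["img"])
    return d
def K(d):
    f=200/np.tan(np.radians(d["fov_y"]/2)); return f,d["cx"],d["cy"]
def ray(d,uv,z):
    f,cx,cy=K(d); uv=np.atleast_2d(uv).astype(float)
    v=np.c_[(uv[:,0]-cx)/f,-(uv[:,1]-cy)/f,-np.ones(len(uv))]@np.array(d["orientation"]).T
    e=np.array(d["eye"]); return e+v*((z-e[2])/v[:,2])[:,None]
def proj(d,p):
    f,cx,cy=K(d); c=(np.atleast_2d(p)-d["eye"])@np.array(d["orientation"])
    return np.c_[cx+f*c[:,0]/-c[:,2],cy-f*c[:,1]/-c[:,2]]
OUT={'b':[(-55,17),(59,17),(59,-17),(-21,-17),(-21,-57),(-55,-57)],
'y':[(-17,17),(17,17),(17,-57),(-37,-57),(-37,-23),(-17,-23)],
'r':[(-77,-17),(77,-17),(77,17),(-3,17),(-3,57),(-37,57),(-37,17),(-77,17)]}
def mask(im,c):
    h=cv2.cvtColor(im,cv2.COLOR_BGR2HSV)
    H,S,V=[h[...,i].astype(int) for i in range(3)]
    if c=='b': m=(H>98)&(H<122)&(S>120)
    if c=='y': m=(H>18)&(H<32)&(S>130)
    if c=='r': m=((H<7)|(H>173))&(S>130)
    return (m*255).astype(np.uint8)
def blobs(m,amin=60):
    n,l,s,c=cv2.connectedComponentsWithStats(m)
    return [(s[i],c[i],(l==i).astype(np.uint8)*255) for i in range(1,n) if s[i][4]>amin]
def rigid(P,Q):  # P model -> Q world (2d)
    P=np.array(P,float);Q=np.array(Q,float);p=P.mean(0);q=Q.mean(0)
    U,_,Vt=np.linalg.svd((P-p).T@(Q-q)); D=np.diag([1,np.linalg.det(Vt.T@U.T)])
    R=Vt.T@D@U.T; t=q-R@p
    return R,t,np.linalg.norm((R@P.T).T+t-Q,axis=1)
def edgefit(d,contour,c,R,t,z,it=8,tol=.006):
    """refine: assign contour pts (cast to z) to nearest outline edge, LSQ on point-line distance"""
    W=ray(d,contour.reshape(-1,2),z)[:,:2]; M=np.array(OUT[c])/1000.
    th=np.arctan2(R[1,0],R[0,0]); t=np.array(t)
    for k in range(it):
        R=np.array([[np.cos(th),-np.sin(th)],[np.sin(th),np.cos(th)]])
        L=(W-t)@R; best=np.full(len(L),9.); idx=np.zeros(len(L),int); A=M;B=np.roll(M,-1,0); nn=[]
        for i in range(len(M)):
            e=B[i]-A[i];l=np.linalg.norm(e);e/=l;n=np.array([e[1],-e[0]]);nn.append(n)
            s=np.clip((L-A[i])@e,0,l); dist=np.linalg.norm(L-A[i]-s[:,None]*e,axis=1)
            u=dist<best; best[u]=dist[u]; idx[u]=i
        ok=best<tol; n=np.array(nn)[idx][ok]; r=((L-A[idx])[ok]*n).sum(1)
        # move: dL = -R^T dt - dth*J L
        Lk=L[ok]; J=np.c_[-(R@n.T).T, -( -Lk[:,1]*n[:,0]+Lk[:,0]*n[:,1])*-1]
        J[:,2]=(Lk[:,1]*n[:,0]-Lk[:,0]*n[:,1])
        dx=np.linalg.lstsq(J,-r,rcond=None)[0]; t=t+dx[:2]; th+=dx[2]
    return t,np.degrees(th),np.sqrt((r**2).mean()),ok.mean()
E
python3 - <<'E'
from h import *
d=cam("top","top1")
for c in 'byr':
    for s,ce,m in blobs(mask(d["img"],c)):
        x=ray(d,ce,0.008)[0]
        print(c,s,ce.round(1),x.round(3))
f=K(d)
E
```

```text
b [528 152  30  19 196] [548.4 160.5] [ 0.734 -0.758  0.008]
b [488 159  78  53 635] [521.  188.4] [ 0.636 -0.658  0.008]
b [632 171   8  35 217] [636.3 187.1] [ 0.638 -1.056  0.008]
b [226 194  34  21 345] [240.  202.1] [0.594 0.319 0.008]
b [131 254  36  29 372] [148.9 267.3] [0.371 0.63  0.008]
y [ 267   81   58   43 1688] [301.3 102.3] [0.949 0.105 0.008]
y [408 206  18  24 233] [417.  217.5] [ 0.537 -0.295  0.008]
r [414  87  39  24 467] [433.3  98.5] [ 0.959 -0.364  0.008]
r [230 243  43  27 482] [248.8 254.9] [0.411 0.287 0.008]
```

```bash
cat > meas.py <<'E'
from h import *
d=cam("top","top2")
s=4.6;o=np.array([120,170])
ini={'b':(np.array([(503,107),(648,130),(640,172),(533,152),(530,207),(485,200)])/4.6+(120,170)),
'y':np.array([(430,345),(405,372),(358,312),(405,278),(424,302),(412,325)])/3.7+(310,130),
'r':np.array([(520,460),(705,378),(688,338),(588,385),(570,335),(530,350),(547,400),(503,420)])/4.6+(120,170)}
for c in 'byr':
    Q=ray(d,ini[c],.008)[:,:2]; R,t,e=rigid(np.array(OUT[c])/1000,Q)
    print(c,t.round(4),np.degrees(np.arctan2(R[1,0],R[0,0])).round(1),(e*1000).round(1))
    big=cv2.resize(d["img"],None,fx=8,fy=8,interpolation=cv2.INTER_CUBIC)
    cen=ini[c].mean(0)
    bl=[b for b in blobs(mask(big,c),2000)]
    b=min(bl,key=lambda b:np.linalg.norm((b[1]+.5)/8-.5-cen))
    m=cv2.morphologyEx(b[2],cv2.MORPH_CLOSE,np.ones((25,25)))
    k=max(cv2.findContours(m,cv2.RETR_EXTERNAL,cv2.CHAIN_APPROX_NONE)[0],key=cv2.contourArea)
    k=(k.reshape(-1,2)+.5)/8-.5
    print('  edge',*edgefit(d,k,c,R,t,.007))
big=cv2.resize(d["img"],None,fx=8,fy=8,interpolation=cv2.INTER_CUBIC)
V=big.max(2); m=((V<60)*255).astype(np.uint8)
m[:, :310*8]=0; m[:,380*8:]=0; m[:185*8]=0; m[265*8:]=0
m=cv2.morphologyEx(m,cv2.MORPH_OPEN,np.ones((121,121)))
k=max(cv2.findContours(m,cv2.RETR_EXTERNAL,cv2.CHAIN_APPROX_NONE)[0],key=cv2.contourArea)
W=ray(d,(k.reshape(-1,2)+.5)/8-.5,.012)[:,:2]
r=cv2.minAreaRect((W*1000).astype(np.float32)); print('tray floor rect',r)
# red cap
m=mask(big,'r'); 
for s,ce,_ in blobs(m,100):
    p=(ce+.5)/8-.5
    if 320<p[0]<360: print('cap',p,ray(d,p,.068))
E
python3 meas.py
```

```text
b [0.6015 0.3068] -99.6 [2.7 1.5 0.9 4.1 1.8 1.2]
  edge [0.60181204 0.30908369] -99.10905279877133 0.0028479778911316925 1.0
y [ 0.5141 -0.3062] 126.6 [7.7 1.9 1.7 3.  2.8 7.7]
  edge [ 0.51460612 -0.30440963] 126.30685726126958 0.0018981635173308583 1.0
r [0.4039 0.2785] -66.3 [3.2 1.7 0.7 3.5 2.1 1.4 1.5 2.6]
  edge [0.40640157 0.28008866] -65.67911515340955 0.002152345811599093 1.0
tray floor rect ((508.682373046875, -47.65016174316406), (169.88177490234375, 128.8983154296875), 8.246150970458984)
cap [342.48914474 198.32390351] [[ 0.59905305 -0.03438514  0.068     ]]
```

```bash
cat >> h.py <<'E'
def yawof(R): return np.degrees(np.arctan2(R[1,0],R[0,0]))
def plan(pos,yaw,claw,n=None):
    s=readout.observe(); p=np.array(s["position"]); R=np.array(s["tool_rot"])
    y0=yawof(R); dy=(yaw-y0+180)%360-180; dp=np.array(pos)-p
    # desired rotation pointing down
    nn=max(np.ceil(np.abs(dp).max()/.0185),np.ceil(abs(dy)/6.8),1) if n is None else n
    nn=int(nn); rows=[]
    zt=np.cross(R[:,2],[0,0,-1.]); tl=R.T@zt  # tilt correction in tool axes
    print("t",round(s["time_s"],2),"pos",p.round(4),"yaw",y0.round(2),"dp",dp.round(4),"dyaw",round(dy,2),"tilt",np.degrees(np.linalg.norm(zt)).round(2),"q6",s["q"][5].round(1),"F",s["ft_force"].round(1),"w",round(s["grip_width"],4))
    for i in range(nn):
        a=np.radians(y0+dy*(i)/nn); Rz=np.array([[np.cos(a),np.sin(a),0],[np.sin(a),-np.cos(a),0],[0,0,-1]])
        sh=Rz.T@(dp/nn)/.02; rz=-dy/nn/120
        rx=np.degrees(tl)/120/nn
        rows.append([[*map(float,sh.round(2))],[*map(float,rx[:2].round(3)),float(round(rz,3))],claw])
    for i in range(0,nn,12): print(str(rows[i:i+12]).replace(" ",""))
E
python3 - <<'E'
from h import *
plan([.4064,.2801,.125],114.3,1)
E
```

```text
t 0.25 pos [0.1455 0.5303 0.2311] yaw 164.66 dp [ 0.2609 -0.2502 -0.1061] dyaw -50.36 tilt 0.04 q6 -12.3 F [-0.7 -0.3  0.4] w 0.0855
[[[-1.06,-0.57,0.35],[-0.0,-0.0,0.028],1],[[-1.09,-0.51,0.35],[-0.0,-0.0,0.028],1],[[-1.12,-0.45,0.35],[-0.0,-0.0,0.028],1],[[-1.14,-0.38,0.35],[-0.0,-0.0,0.028],1],[[-1.16,-0.31,0.35],[-0.0,-0.0,0.028],1],[[-1.18,-0.24,0.35],[-0.0,-0.0,0.028],1],[[-1.19,-0.17,0.35],[-0.0,-0.0,0.028],1],[[-1.2,-0.1,0.35],[-0.0,-0.0,0.028],1],[[-1.2,-0.03,0.35],[-0.0,-0.0,0.028],1],[[-1.2,0.04,0.35],[-0.0,-0.0,0.028],1],[[-1.2,0.11,0.35],[-0.0,-0.0,0.028],1],[[-1.19,0.18,0.35],[-0.0,-0.0,0.028],1]]
[[[-1.18,0.25,0.35],[-0.0,-0.0,0.028],1],[[-1.16,0.32,0.35],[-0.0,-0.0,0.028],1],[[-1.14,0.38,0.35],[-0.0,-0.0,0.028],1]]
```

Before the first reach, these are the things each target could be confused with (top-view pixels):
- **Blue:** hook plates at (240,202) and (149,267), plus blue vise bases at (521,188). I take (240,202), which is the one farther to the robot's right (-y).
- **Red:** the spur plate at (249,255), against the machine at (433,98), the bottle cap at (266,152) and the pin cap at (342,198).
- **Yellow:** the corner plate at (417,217), against the bin at (301,102).
- **Offcut:** the white piece at (425,268), which stays where it is.

The crops show lugs on the chosen plates.

Call:
move_arm([
  [[-0.9,-0.48,0.3],[0,0,0.028],1],
  [[-0.92,-0.43,0.3],[0,0,0.028],1],
  [[-0.95,-0.38,0.3],[0,0,0.028],1],
  [[-0.97,-0.32,0.3],[0,0,0.028],1],
  [[-0.98,-0.26,0.3],[0,0,0.028],1],
  [[-1,-0.2,0.3],[0,0,0.028],1],
  [[-1,-0.14,0.3],[0,0,0.028],1],
  [[-1,-0.08,0.3],[0,0,0.028],1],
  [[-1,-0.03,0.3],[0,0,0.028],1],
  [[-1,0.03,0.3],[0,0,0.028],1],
  [[-1,0.09,0.3],[0,0,0.028],1],
  [[-1,0.15,0.3],[0,0,0.028],1],
], squeeze=80)

```text
time_s: 1.25
position: [0.3238, 0.3552, 0.156]
tool_rot: [[-0.543, 0.84, 0.0], [0.84, 0.543, 0.002], [0.001, 0.001, -1.0]]
ft_force: [0.2, 0.1, 0.1]
grip_width: 0.0854
```

```bash
sed -i 's|np.abs(dp).max()/.0185|np.linalg.norm(dp)/.0195|' h.py; python3 - <<'E'
from h import *
plan([.4064,.2801,.125],114.3,1)
E
```

```text
t 1.25 pos [0.3238 0.3552 0.156 ] yaw 122.86 dp [ 0.0826 -0.0751 -0.031 ] dyaw -8.56 tilt 0.11 q6 0.6 F [0.2 0.1 0.1] w 0.0854
[[[-0.9,0.24,0.26],[0.0,-0.0,0.012],1],[[-0.89,0.26,0.26],[0.0,-0.0,0.012],1],[[-0.89,0.28,0.26],[0.0,-0.0,0.012],1],[[-0.88,0.31,0.26],[0.0,-0.0,0.012],1],[[-0.87,0.33,0.26],[0.0,-0.0,0.012],1],[[-0.86,0.35,0.26],[0.0,-0.0,0.012],1]]
```

Call:
move_arm([
  [[-0.9,0.24,0.26],[0,0,0.012],1],
  [[-0.9,0.26,0.26],[0,0,0.012],1],
  [[-0.89,0.28,0.26],[0,0,0.012],1],
  [[-0.88,0.31,0.26],[0,0,0.012],1],
  [[-0.87,0.33,0.26],[0,0,0.012],1],
  [[-0.86,0.35,0.26],[0,0,0.012],1],
  [[0,0,0],[0,0,0],1],
])

```text
time_s: 1.83
position: [0.4117, 0.273, 0.1221]
tool_rot: [[-0.397, 0.918, -0.001], [0.918, 0.397, 0.001], [0.001, -0.0, -1.0]]
ft_force: [-1.4, -0.1, -0.3]
grip_width: 0.0854
```

```bash
python3 - <<'E'
from h import *
plan([.4064,.2801,.03],114.3,1)
d=cam("wrist","w1")
s=readout.observe(); 
for p in ([.4064,.2801,.008],[.4064,.2801,.048],s["position"]): print(proj(d,p))
E
```

```text
t 1.83 pos [0.4117 0.273  0.1221] yaw 113.39 dp [-0.0053  0.0071 -0.0921] dyaw 0.91 tilt 0.07 q6 -3.7 F [-1.4 -0.1 -0.3] w 0.0854
[[[0.09,-0.02,0.92],[-0.0,-0.0,-0.002],1],[[0.09,-0.02,0.92],[-0.0,-0.0,-0.002],1],[[0.09,-0.02,0.92],[-0.0,-0.0,-0.002],1],[[0.09,-0.02,0.92],[-0.0,-0.0,-0.002],1],[[0.09,-0.02,0.92],[-0.0,-0.0,-0.002],1]]
[[315.22152728 181.75972692]]
[[314.58477679 195.61209404]]
[[315.76769474 255.75257151]]
```

View pics/w1.png

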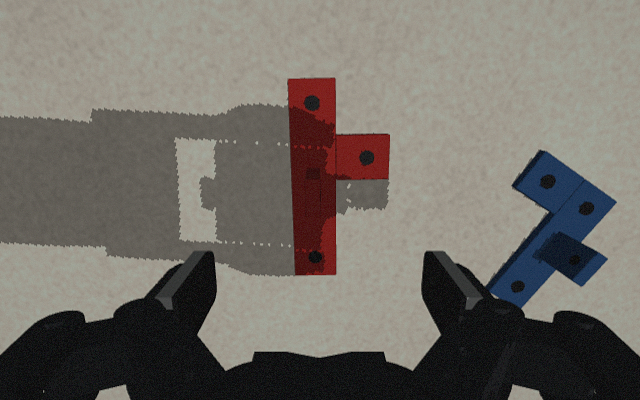

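```bash
cat >> h.py <<'E'
def measure(d,c,t,yaw,z=.008,close=9,dbg=None):
    a=np.radians(yaw);R=np.array([[np.cos(a),-np.sin(a)],[np.sin(a),np.cos(a)]])
    cen=proj(d,[*(R@(np.array(OUT[c]).mean(0)/1000)+t),z])[0]
    m=mask(d["img"],c); m=cv2.morphologyEx(m,cv2.MORPH_CLOSE,np.ones((close,close)))
    b=min(blobs(m,500),key=lambda b:np.linalg.norm(b[1]-cen))
    k=max(cv2.findContours(b[2],cv2.RETR_EXTERNAL,cv2.CHAIN_APPROX_NONE)[0],key=cv2.contourArea).reshape(-1,2)
    k=k[(k[:,0]>3)&(k[:,0]<636)&(k[:,1]>3)&(k[:,1]<396)]
    r=edgefit(d,k,c,R,t,z,it=4,tol=.015); a=np.radians(r[1]); R=np.array([[np.cos(a),-np.sin(a)],[np.sin(a),np.cos(a)]])
    r=edgefit(d,k,c,R,r[0],z,it=10,tol=.004)
    if dbg:
        im=d["img"].copy(); a=np.radians(r[1]);R=np.array([[np.cos(a),-np.sin(a)],[np.sin(a),np.cos(a)]])
        w=(R@(np.array(OUT[c]).T/1000)).T+r[0]
        cv2.polylines(im,[proj(d,np.c_[w,np.full(len(w),z)]).round().astype(int)],True,(0,255,0),1)
        for hz in (.008,.048):
            L=(R@(np.array([(-13,-5),(13,-5),(13,5),(-13,5)]).T/1000)).T+r[0]
            cv2.polylines(im,[proj(d,np.c_[L,np.full(4,z-.008+hz)]).round().astype(int)],True,(255,255,0),1)
        cv2.imwrite(f"pics/{dbg}.png",im)
    return r
E
python3 - <<'E'
from h import *
d=cam("wrist")
print(measure(d,'r',[.4064,.2801],-65.7,dbg="w1d"))
print(measure(d,'b',[.6018,.3090],-99.1,dbg="w1e"))
E
```

```text
(array([0.40573562, 0.27804513]), np.float64(-65.5149391426597), np.float64(0.0007871347612143176), np.float64(1.0))
(array([0.59794914, 0.30594715]), np.float64(-99.83270263169457), np.float64(0.0012533184886284207), np.float64(0.5362318840579711))
```

View pics/w1d.png

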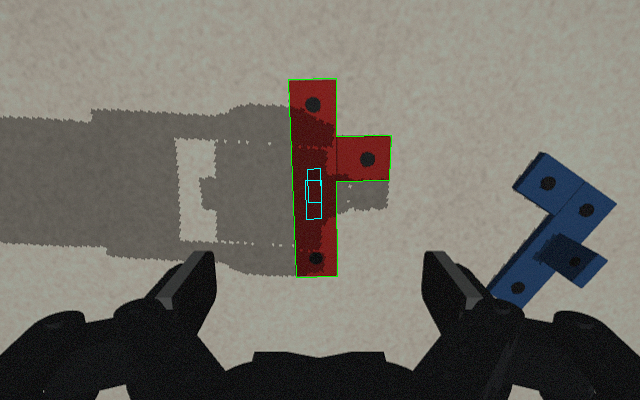

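```bash
python3 - <<'E'
from h import *
plan([.4060,.2785,.013],114.5,1)
E
```

```text
t 1.93 pos [0.41   0.2744 0.1227] yaw 113.55 dp [-0.004   0.0041 -0.1097] dyaw 0.95 tilt 0.1 q6 -3.6 F [ 0.4 -0.1 -0.4] w 0.0854
[[[0.04,-0.02,0.91],[-0.0,-0.0,-0.001],1],[[0.04,-0.02,0.91],[-0.0,-0.0,-0.001],1],[[0.04,-0.02,0.91],[-0.0,-0.0,-0.001],1],[[0.04,-0.02,0.91],[-0.0,-0.0,-0.001],1],[[0.04,-0.02,0.91],[-0.0,-0.0,-0.001],1],[[0.04,-0.02,0.91],[-0.0,-0.0,-0.001],1]]
```

Call:
move_arm([
  [[0.04,-0.02,0.9],[0,0,-0.001],1],
  [[0.04,-0.02,0.9],[0,0,-0.001],1],
  [[0.04,-0.02,0.9],[0,0,-0.001],1],
  [[0.04,-0.02,0.9],[0,0,-0.001],1],
  [[0.04,-0.02,0.75],[0,0,-0.001],1],
  [[0.04,-0.02,0.5],[0,0,-0.001],1],
  [[0,0,0],[0,0,0],1],
])

```text
time_s: 2.52
position: [0.4022, 0.284, 0.0255]
tool_rot: [[-0.421, 0.907, 0.005], [0.907, 0.421, 0.005], [0.003, 0.006, -1.0]]
ft_force: [0.4, 0.1, 0.0]
grip_width: 0.0853
```

```bash
python3 - <<'E'
from h import *
plan([.4060,.2785,.013],114.5,1,2)
E
```

```text
t 2.52 pos [0.4022 0.284  0.0255] yaw 114.9 dp [ 0.0038 -0.0055 -0.0125] dyaw -0.4 tilt 0.39 q6 -3.7 F [0.4 0.1 0. ] w 0.0853
[[[-0.17,0.03,0.31],[0.001,-0.001,0.002],1],[[-0.17,0.03,0.31],[0.001,-0.001,0.002],1]]
```

Call:
move_arm([
  [[-0.17,0.03,0.31],[0.002,-0.001,0.002],1],
  [[-0.17,0.03,0.3],[0.001,-0.001,0.002],1],
  [[0,0,0],[0,0,0],1],
])

```text
time_s: 2.77
position: [0.4059, 0.2796, 0.0139]
tool_rot: [[-0.416, 0.909, 0.002], [0.909, 0.416, -0.001], [-0.002, 0.001, -1.0]]
ft_force: [-0.4, 0.8, 0.1]
grip_width: 0.0849
```

```bash
python3 - <<'E'
from h import *
plan([.4060,.2785,.013],114.5,1,1)
E
```

```text
t 2.77 pos [0.4059 0.2796 0.0139] yaw 114.57 dp [ 0.0001 -0.0011 -0.0009] dyaw -0.07 tilt 0.13 q6 -3.7 F [-0.4  0.8  0.1] w 0.0849
[[[-0.05,-0.02,0.04],[0.001,0.001,0.001],1]]
```

Close.

Call:
move_arm([
  [[-0.05,-0.02,0.04],[0,0,0],-1],
  [[0,0,0],[0,0,0],-1],
  [[0,0,0],[0,0,0],-1],
  [[0,0,0],[0,0,0],-1],
  [[0,0,0],[0,0,0],-1],
  [[0,0,0],[0,0,0],-1],
  [[0,0,0],[0,0,0],-1],
  [[0,0,0],[0,0,0],-1],
], squeeze=80)

```text
time_s: 3.43
position: [0.407, 0.2786, 0.015]
tool_rot: [[-0.415, 0.91, 0.006], [0.91, 0.415, 0.0], [-0.002, 0.005, -1.0]]
ft_force: [0.0, 0.6, -2.2]
grip_width: 0.009
```

```bash
python3 - <<'E'
from h import *
s=readout.observe(); p=s["position"]
plan([p[0],p[1],.10],114.5,-1)
E
```

```text
t 3.43 pos [0.407  0.2786 0.015 ] yaw 114.53 dp [0.    0.    0.085] dyaw -0.03 tilt 0.32 q6 -3.8 F [ 0.   0.6 -2.2] w 0.009
[[[0.0,0.0,-0.85],[0.0,0.0,0.0],-1],[[0.0,0.0,-0.85],[0.0,0.0,0.0],-1],[[0.0,0.0,-0.85],[0.0,0.0,0.0],-1],[[0.0,0.0,-0.85],[0.0,0.0,0.0],-1],[[0.0,0.0,-0.85],[0.0,0.0,0.0],-1]]
```

Call:
move_arm([
  [[0,0,-0.6],[0,0,0],-1],
  [[0,0,-0.9],[0,0,0],-1],
  [[0,0,-0.9],[0,0,0],-1],
  [[0,0,-0.9],[0,0,0],-1],
  [[0,0,-0.9],[0,0,0],-1],
  [[0,0,-0.7],[0,0,0],-1],
])

```text
time_s: 3.93
position: [0.4038, 0.2775, 0.1128]
tool_rot: [[-0.415, 0.91, -0.006], [0.91, 0.415, -0.004], [-0.001, -0.007, -1.0]]
ft_force: [0.7, -0.2, -2.1]
grip_width: 0.0092
```

```bash
python3 - <<'E'
from h import *
plan([.503,-.0081,.115],8.25,-1)
E
```

```text
t 3.93 pos [0.4038 0.2775 0.1128] yaw 114.52 dp [ 0.0992 -0.2856  0.0022] dyaw -106.27 tilt 0.39 q6 -3.8 F [ 0.7 -0.2 -2.1] w 0.0092
[[[-0.94,-0.09,-0.01],[-0.0,0.0,0.055],-1],[[-0.94,0.02,-0.01],[-0.0,0.0,0.055],-1],[[-0.94,0.13,-0.01],[-0.0,0.0,0.055],-1],[[-0.91,0.24,-0.01],[-0.0,0.0,0.055],-1],[[-0.88,0.34,-0.01],[-0.0,0.0,0.055],-1],[[-0.84,0.44,-0.01],[-0.0,0.0,0.055],-1],[[-0.78,0.54,-0.01],[-0.0,0.0,0.055],-1],[[-0.71,0.62,-0.01],[-0.0,0.0,0.055],-1],[[-0.63,0.7,-0.01],[-0.0,0.0,0.055],-1],[[-0.55,0.77,-0.01],[-0.0,0.0,0.055],-1],[[-0.46,0.83,-0.01],[-0.0,0.0,0.055],-1],[[-0.36,0.87,-0.01],[-0.0,0.0,0.055],-1]]
[[[-0.25,0.91,-0.01],[-0.0,0.0,0.055],-1],[[-0.15,0.93,-0.01],[-0.0,0.0,0.055],-1],[[-0.04,0.94,-0.01],[-0.0,0.0,0.055],-1],[[0.07,0.94,-0.01],[-0.0,0.0,0.055],-1]]
```

Call:
move_arm([
  [[-0.94,-0.09,-0.01],[0,0,0.055],-1],
  [[-0.94,0.02,-0.01],[0,0,0.055],-1],
  [[-0.94,0.13,-0.01],[0,0,0.055],-1],
  [[-0.91,0.24,-0.01],[0,0,0.055],-1],
  [[-0.88,0.34,-0.01],[0,0,0.055],-1],
  [[-0.84,0.44,-0.01],[0,0,0.055],-1],
  [[-0.78,0.54,-0.01],[0,0,0.055],-1],
  [[-0.71,0.62,-0.01],[0,0,0.055],-1],
  [[-0.63,0.7,-0.01],[0,0,0.055],-1],
  [[-0.55,0.77,-0.01],[0,0,0.055],-1],
  [[-0.46,0.83,-0.01],[0,0,0.055],-1],
  [[-0.36,0.87,-0.01],[0,0,0.055],-1],
])

```text
time_s: 4.93
position: [0.474, 0.0555, 0.1171]
tool_rot: [[0.848, 0.53, -0.006], [0.53, -0.848, -0.001], [-0.006, -0.002, -1.0]]
ft_force: [1.2, 1.1, -1.3]
grip_width: 0.0089
```

```bash
python3 - <<'E'
from h import *
plan([.503,-.0081,.115],8.25,-1)
E
```

```text
t 4.93 pos [0.474  0.0555 0.1171] yaw 32.02 dp [ 0.029  -0.0636 -0.0021] dyaw -23.77 tilt 0.33 q6 50.5 F [ 1.2  1.1 -1.3] w 0.0089
[[[-0.11,0.87,0.03],[-0.0,0.001,0.05],-1],[[-0.02,0.87,0.03],[-0.0,0.001,0.05],-1],[[0.07,0.87,0.03],[-0.0,0.001,0.05],-1],[[0.16,0.86,0.03],[-0.0,0.001,0.05],-1]]
```

Call:
move_arm([
  [[-0.11,0.87,0.03],[0,0.001,0.05],-1],
  [[-0.02,0.87,0.03],[0,0.001,0.05],-1],
  [[0.07,0.87,0.03],[0,0.001,0.05],-1],
  [[0.16,0.6,0.03],[0,0.001,0.04],-1],
  [[0,0,0],[0,0,0],-1],
])

```text
time_s: 5.35
position: [0.5022, -0.0091, 0.1133]
tool_rot: [[0.991, 0.131, -0.0], [0.131, -0.991, 0.002], [0.0, -0.002, -1.0]]
ft_force: [-0.5, 0.9, -2.0]
grip_width: 0.0088
```

```bash
python3 - <<'E'
from h import *
plan([.503,-.0081,.115],8.25,-1,1)
d=cam("wrist","w2");d=cam("top","t2")
im=d["img"][150:290,280:400]; cv2.imwrite("pics/t2c.png",cv2.resize(im,None,fx=4,fy=4,interpolation=cv2.INTER_CUBIC))
E
```

```text
t 5.35 pos [ 0.5022 -0.0091  0.1133] yaw 7.52 dp [0.0008 0.001  0.0017] dyaw 0.73 tilt 0.09 q6 67.8 F [-0.5  0.9 -2. ] w 0.0088
[[[0.05,-0.05,-0.09],[-0.001,-0.0,-0.006],-1]]
```

View pics/w2.png

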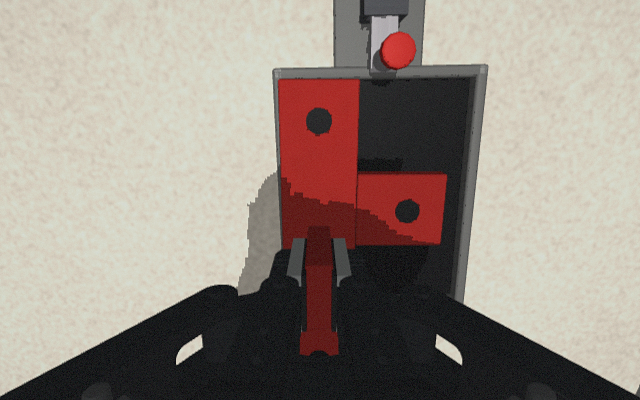

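View pics/t2c.png

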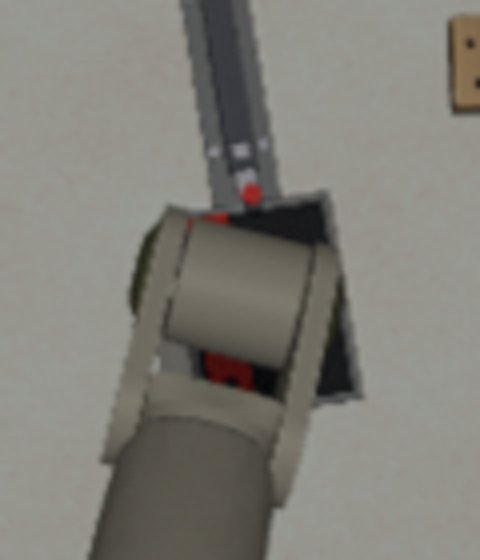

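```bash
python3 - <<'E'
from h import *
im=cv2.imread("pics/w2.png"); cv2.imwrite("pics/w2c.png",cv2.resize(im[40:260,250:510],None,fx=3,fy=2.7,interpolation=cv2.INTER_CUBIC))
E
```

```text
(no output)
```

View pics/w2c.png

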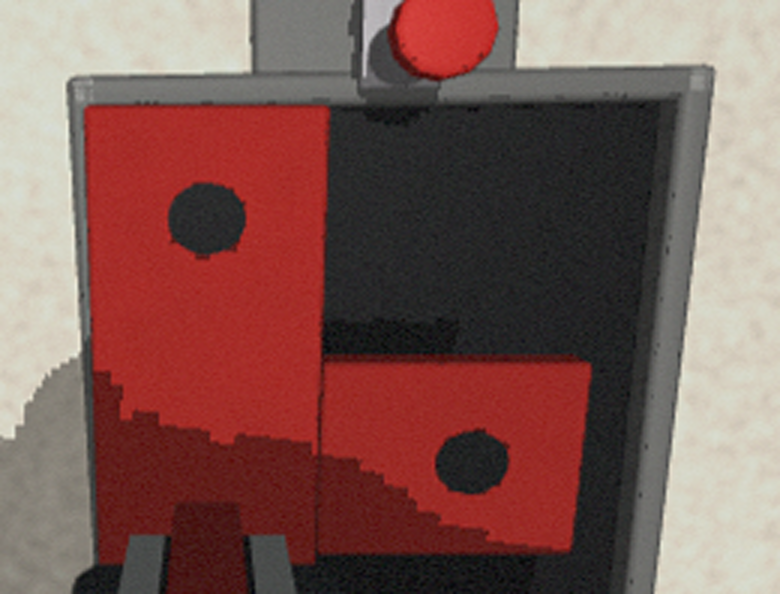

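```bash
python3 - <<'E'
from h import *
s=readout.observe();print(s["position"],yawof(s["tool_rot"]))
d=cam("wrist","w3")
o=ray(d,[(273.3,68.5),(487.7,65.2)],.016)[:,:2]
R,t,e=rigid([(.091,.071),(.091,-.071)],o); print('tray',t,yawof(R),e, np.linalg.norm(o[0]-o[1]))
print('inner',ray(d,(477.7,75.2),.016), 'cap',ray(d,[(398,50)],.070))
for zt in (.104,.107,.110):
    q=ray(d,[(278.7,79.3),(359.7,78.9),(446.7,174.1),(440,244.4)],zt)[:,:2]
    R2,t2,e2=rigid(np.array([(-77,-17),(-77,17),(-37,57),(-3,57)])/1000,q); print(zt,'red',t2.round(4),yawof(R2).round(2),(e2*1e3).round(1))
E
```

```text
[ 0.50112034 -0.00737341  0.11326966] 7.915970741751737
tray [ 0.5052884  -0.04811542] 8.714933424553598 [0.00145449 0.00145449] 0.13909102658066977
inner [[ 0.59892107 -0.09824818  0.016     ]] cap [[ 0.59827999 -0.03340248  0.07      ]]
0.104 red [ 0.5012 -0.0073] -172.1 [0.3 0.2 0.2 0.1]
0.107 red [ 0.5015 -0.0067] -172.1 [1.3 0.5 0.7 1.1]
0.11 red [ 0.5018 -0.0061] -172.1 [2.4 1.1 1.3 2.2]
```

```bash
python3 - <<'E'
from h import *
d=imaging.get_image("top"); img=cv2.imread("pics/top0.png")
big=cv2.resize(img,None,fx=8,fy=8,interpolation=cv2.INTER_CUBIC)
g=cv2.cvtColor(big,cv2.COLOR_BGR2GRAY)
print(img[225,318:376].max(1)); print(img[192:262,346].max(1))
# sample profiles in world: along tray guess
def at(W,z):
    uv=proj(d,np.c_[W,np.full(len(W),z)]); m=((uv+.5)*8-.5).astype(np.float32)
    return cv2.remap(g,m[None,:,0],m[None,:,1],cv2.INTER_LINEAR)[0].astype(float)
o=np.array([.5075,-.048]);a=np.radians(8.4)
for it in range(3):
    u=np.array([np.cos(a),np.sin(a)]);v=np.array([-u[1],u[0]])
    res={}
    for side,(n,tn,h,l) in {'+x':(u,v,.091,.06),'-x':(-u,v,.091,.06),'+y':(v,u,.071,.08),'-y':(-v,u,.071,.08)}.items():
        for kind,off,z in (('out',h,.016),('in',h-.008,.012)):
            P=[]
            for s in np.linspace(-l,l,25):
                if side=='+x' and abs(s)<.028: continue
                r=np.arange(-.006,.006,.00025)
                pr=at(o+tn*s+(off+r)[:,None]*n,z); pr=cv2.GaussianBlur(pr[:,None],(1,7),1.5)[:,0]
                gr=np.gradient(pr); 
                w=np.clip(gr,0,None)**2; P.append((s,off+(r*w).sum()/w.sum()))
            P=np.array(P); A=np.c_[np.ones(len(P)),P[:,0]]; c=np.linalg.lstsq(A,P[:,1],rcond=None)[0]
            rr=P[:,1]-A@c; k=abs(rr)<1.5*rr.std()+1e-5; c=np.linalg.lstsq(A[k],P[k,1],rcond=None)[0]
            res[side,kind]=c
    for kind in('out','in'):
        print(kind,{s:(round(res[s,kind][0]*1e3,1),round(np.degrees(res[s,kind][1]),2)) for s in('+x','-x','+y','-y')})
    dx=np.mean([(res['+x',k][0]-res['-x',k][0])/2 for k in('out','in')]); dy=np.mean([(res['+y',k][0]-res['-y',k][0])/2 for k in('out','in')])
    o=o+u*dx+v*dy
    # angle: +y side slope positive => rotate +
    sl=np.mean([res['+y',k][1] for k in('out','in')]+[-res['-y',k][1] for k in('out','in')])
    a+=sl; print(o,np.degrees(a))
E
```

```text
[148 147 147 147 148 148 134  98  86  70  32  24  28  26  27  27  25  27
  27  26  27  28  28  26  28  28  26  28  27  26  25  28  26  26  27  26
  27  27  25  25  27  26  26  25  25  26  56  83  93 124 147 148 147 147
 147 147 147 147]
[ 87  86  87  87  88  87  86  73  80  84  53  28  27  26  26  27  27  27
  28  25  26  27  26  27  26  26  26  27  26  28  26  27  27  27  25  26
  26  28  27  25  27  28  25  25  28  28  27  28  28  28  27  26  25  27
  27  26  26  26  32  75  85  82 133 148 148 147 147 148 148 148]
out {'+x': (np.float64(90.4), np.float64(-0.15)), '-x': (np.float64(90.7), np.float64(0.26)), '+y': (np.float64(71.3), np.float64(0.36)), '-y': (np.float64(70.2), np.float64(0.07))}
in {'+x': (np.float64(84.3), np.float64(-0.14)), '-x': (np.float64(82.8), np.float64(-0.33)), '+y': (np.float64(63.2), np.float64(0.01)), '-y': (np.float64(63.7), np.float64(-0.33))}
[ 0.50779842 -0.04779355] 8.556800632153534
out {'+x': (np.float64(90.3), np.float64(-0.07)), '-x': (np.float64(91.0), np.float64(0.11)), '+y': (np.float64(71.2), np.float64(0.29)), '-y': (np.float64(70.2), np.float64(0.05))}
in {'+x': (np.float64(84.2), np.float64(0.08)), '-x': (np.float64(82.9), np.float64(-0.36)), '+y': (np.float64(63.1), np.float64(-0.11)), '-y': (np.float64(63.8), np.float64(-0.12))}
[ 0.50792448 -0.04769796] 8.619538174954153
out {'+x': (np.float64(90.2), np.float64(-0.03)), '-x': (np.float64(91.1), np.float64(0.16)), '+y': (np.float64(71.2), np.float64(0.17)), '-y': (np.float64(70.3), np.float64(0.07))}
in {'+x': (np.float64(84.1), np.float64(0.15)), '-x': (np.float64(83.0), np.float64(-0.37)), '+y': (np.float64(63.0), np.float64(-0.14)), '-y': (np.float64(63.8), np.float64(-0.06))}
[ 0.50794947 -0.04765414] 8.624373985819048
```

```bash
python3 - <<'E'
from h import *
plan([.5010,-.0083,.042],8.6,-1)
E
```

```text
t 5.55 pos [ 0.5009 -0.0066  0.1135] yaw 7.98 dp [ 0.0001 -0.0017 -0.0715] dyaw 0.62 tilt 0.14 q6 67.6 F [-0.5 -0.4 -2. ] w 0.0089
[[[-0.0,0.02,0.89],[-0.0,0.0,-0.001],-1],[[-0.0,0.02,0.89],[-0.0,0.0,-0.001],-1],[[-0.0,0.02,0.89],[-0.0,0.0,-0.001],-1],[[-0.0,0.02,0.89],[-0.0,0.0,-0.001],-1]]
```

Call:
move_arm([
  [[0,0.02,0.89],[0,0,-0.001],-1],
  [[0,0.02,0.89],[0,0,-0.001],-1],
  [[0,0.02,0.89],[0,0,-0.001],-1],
  [[0,0.02,0.7],[0,0,-0.001],-1],
  [[0,0,0],[0,0,0],-1],
  [[0,0,0],[0,0,0],-1],
])

```text
time_s: 6.05
position: [0.5, -0.0031, 0.0454]
tool_rot: [[0.987, 0.163, 0.001], [0.163, -0.987, 0.002], [0.002, -0.002, -1.0]]
ft_force: [-0.2, 0.6, -2.3]
grip_width: 0.0085
```

```bash
python3 - <<'E'
from h import *
d=cam("wrist","w4")
plan([.5010,-.0083,.042],8.6,-1,1)
cv2.imwrite("pics/w4c.png",cv2.resize(d["img"][:300,170:570],None,fx=2,fy=2,interpolation=cv2.INTER_CUBIC))
E
```

```text
t 6.1 pos [ 0.5    -0.003   0.0456] yaw 9.4 dp [ 0.001  -0.0053 -0.0036] dyaw -0.8 tilt 0.15 q6 66.5 F [-1.   0.3 -2.1] w 0.0091
[[[0.01,0.27,0.18],[-0.001,-0.001,0.007],-1]]
```

View pics/w4c.png

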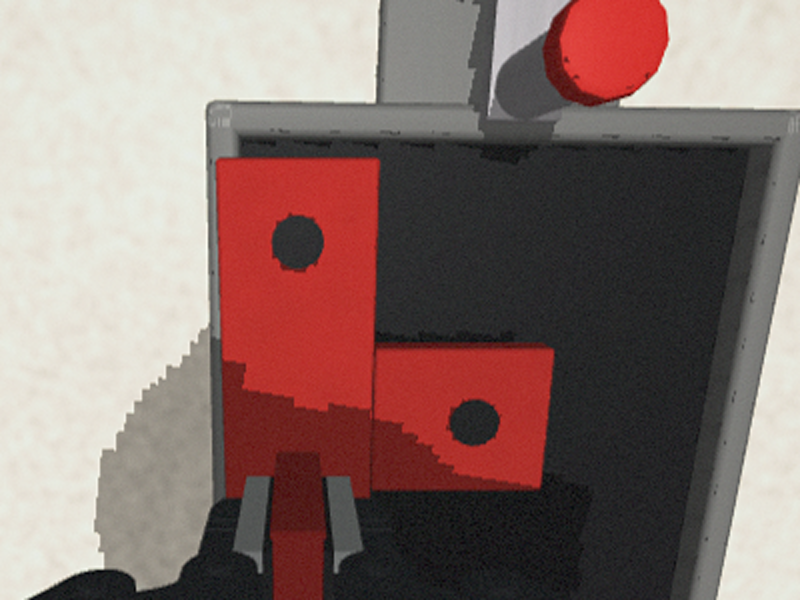

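```bash
python3 - <<'E'
from h import *
d=cam("wrist")
T=np.array([.507,-.0478]);a=np.radians(8.6);u=np.array([np.cos(a),np.sin(a)]);v=np.array([-u[1],u[0]])
def tr(W): return [(1e3*np.array([(w-T)@u,(w-T)@v])).round(1).tolist() for w in W]
print('outer L, inner L', tr(ray(d,[(273.5,51.5),(289,68.5),(567.5,55.5)],.016)[:,:2]),'expect 91,71; 83,63; 91,-71')
print('red corners',tr(ray(d,[(278.5,79),(359.5,79),(447,174),(440.5,245)],.0365)[:,:2]),'want 77,57;77,23;37,-17;3,-17')
plan([.5010,-.0083,.042],8.6,-1,1)
E
```

```text
outer L, inner L [[89.8, 67.6], [82.5, 60.5], [89.9, -68.2]] expect 91,71; 83,63; 91,-71
red corners [[76.6, 63.2], [77.1, 29.6], [37.6, -11.1], [3.5, -11.9]] want 77,57;77,23;37,-17;3,-17
t 6.15 pos [ 0.5003 -0.0033  0.046 ] yaw 9.37 dp [ 0.0007 -0.005  -0.004 ] dyaw -0.77 tilt 0.18 q6 66.5 F [ 0.1 -0.4 -1.9] w 0.0085
[[[-0.01,0.25,0.2],[-0.001,-0.001,0.006],-1]]
```

Call:
move_arm([
  [[0,0.28,0.15],[0,0,0.007],-1],
  [[0,0,0.3],[0,0,0],-1],
  [[0,0,0.2],[0,0,0],-1],
  [[0,0,0],[0,0,0],-1],
])

```text
time_s: 6.48
position: [0.5027, -0.0094, 0.0344]
tool_rot: [[0.989, 0.148, 0.008], [0.148, -0.989, 0.001], [0.008, 0.001, -1.0]]
ft_force: [1.0, 0.4, -1.0]
grip_width: 0.0088
```

```bash
python3 - <<'E'
from h import *
plan([.5010,-.0085,.022],8.6,-1,2)
E
```

```text
t 6.48 pos [ 0.5027 -0.0094  0.0344] yaw 8.5 dp [-0.0017  0.0009 -0.0124] dyaw 0.1 tilt 0.45 q6 66.7 F [ 1.   0.4 -1. ] w 0.0088
[[[-0.04,-0.03,0.31],[0.0,-0.002,-0.0],-1],[[-0.04,-0.03,0.31],[0.0,-0.002,-0.0],-1]]
```

Call:
move_arm([
  [[-0.04,-0.03,0.3],[0,-0.002,0],-1],
  [[-0.04,-0.02,0.2],[0,-0.001,0],-1],
  [[0,0,0.05],[0,0,0],-1],
  [[0,0,0],[0,0,0],-1],
])

```text
time_s: 6.82
position: [0.5009, -0.0087, 0.0222]
tool_rot: [[0.989, 0.148, 0.001], [0.148, -0.989, -0.0], [0.001, 0.001, -1.0]]
ft_force: [-0.4, 0.7, -1.1]
grip_width: 0.0087
```

```bash
python3 - <<'E'
from h import *
plan([.5010,-.0085,.021],8.6,-1,1)
E
```

```text
t 6.82 pos [ 0.5009 -0.0087  0.0222] yaw 8.5 dp [ 0.0001  0.0002 -0.0012] dyaw 0.1 tilt 0.05 q6 67.0 F [-0.4  0.7 -1.1] w 0.0087
[[[0.01,-0.01,0.06],[0.0,-0.0,-0.001],-1]]
```

Call:
move_arm([
  [[0,0,0.07],[0,0,0],-1],
  [[0,0,0],[0,0,0],-1],
  [[0,0,0],[0,0,0],-0.4],
  [[0,0,0],[0,0,0],-0.4],
  [[0,0,0],[0,0,0],-0.4],
  [[0,0,0],[0,0,0],-0.4],
])

```text
time_s: 7.32
position: [0.5016, -0.0087, 0.0215]
tool_rot: [[0.989, 0.148, 0.003], [0.148, -0.989, -0.001], [0.003, 0.001, -1.0]]
ft_force: [0.1, 0.7, -0.1]
grip_width: 0.0258
```

```bash
python3 - <<'E'
from h import *
plan([.5010,-.0085,.1],8.6,-.4)
E
```

```text
t 7.32 pos [ 0.5016 -0.0087  0.0215] yaw 8.51 dp [-0.0006  0.0002  0.0785] dyaw 0.09 tilt 0.17 q6 67.0 F [ 0.1  0.7 -0.1] w 0.0258
[[[-0.01,-0.0,-0.78],[0.0,-0.0,-0.0],-0.4],[[-0.01,-0.0,-0.78],[0.0,-0.0,-0.0],-0.4],[[-0.01,-0.0,-0.78],[0.0,-0.0,-0.0],-0.4],[[-0.01,-0.0,-0.78],[0.0,-0.0,-0.0],-0.4],[[-0.01,-0.0,-0.78],[0.0,-0.0,-0.0],-0.4]]
```

Call:
move_arm([
  [[0,0,-0.6],[0,0,0],-0.4],
  [[0,0,-0.8],[0,0,0],-0.4],
  [[0,0,-0.9],[0,0,0],-0.4],
  [[0,0,-0.9],[0,0,0],-0.4],
  [[0,0,-0.9],[0,0,0],0],
])

```text
time_s: 7.73
position: [0.4996, -0.0083, 0.1033]
tool_rot: [[0.989, 0.148, -0.005], [0.148, -0.989, 0.001], [-0.005, -0.002, -1.0]]
ft_force: [0.4, 0.3, 0.2]
grip_width: 0.0365
```

```bash
python3 - <<'E'
from h import *
d=cam("wrist","w5")
plan([.600,.307,.125],80.6,1)
E
```

```text
t 7.78 pos [ 0.5012 -0.0086  0.1066] yaw 8.5 dp [0.0988 0.3156 0.0184] dyaw 72.1 tilt 0.04 q6 67.0 F [ 1.7 -0.4  3.5] w 0.0422
[[[0.42,-0.88,-0.05],[0.0,-0.0,-0.035],1],[[0.49,-0.84,-0.05],[0.0,-0.0,-0.035],1],[[0.55,-0.8,-0.05],[0.0,-0.0,-0.035],1],[[0.61,-0.76,-0.05],[0.0,-0.0,-0.035],1],[[0.66,-0.71,-0.05],[0.0,-0.0,-0.035],1],[[0.71,-0.66,-0.05],[0.0,-0.0,-0.035],1],[[0.76,-0.61,-0.05],[0.0,-0.0,-0.035],1],[[0.8,-0.55,-0.05],[0.0,-0.0,-0.035],1],[[0.84,-0.49,-0.05],[0.0,-0.0,-0.035],1],[[0.87,-0.43,-0.05],[0.0,-0.0,-0.035],1],[[0.9,-0.36,-0.05],[0.0,-0.0,-0.035],1],[[0.93,-0.29,-0.05],[0.0,-0.0,-0.035],1]]
[[[0.95,-0.22,-0.05],[0.0,-0.0,-0.035],1],[[0.96,-0.15,-0.05],[0.0,-0.0,-0.035],1],[[0.97,-0.08,-0.05],[0.0,-0.0,-0.035],1],[[0.97,-0.01,-0.05],[0.0,-0.0,-0.035],1],[[0.97,0.06,-0.05],[0.0,-0.0,-0.035],1]]
```

View pics/w5.png

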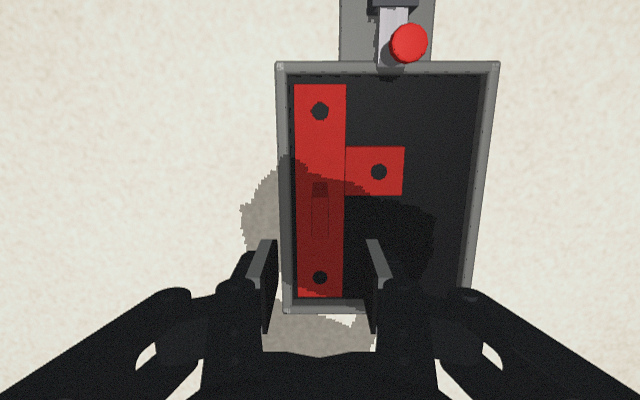

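```bash
cat >> h.py <<'E'
T=np.array([.507,-.0478]);_a=np.radians(8.6);TU=np.array([np.cos(_a),np.sin(_a)]);TV=np.array([-TU[1],TU[0]])
def totray(w): w=np.atleast_2d(w)[:,:2]-T; return (np.c_[w@TU,w@TV]*1e3).round(1).tolist()
E
python3 - <<'E'
from h import *
d=cam("wrist")
r=measure(d,'r',[.501,-.0085],188.6,z=.014,dbg="w5d"); print(r,totray(r[0]))
E
```

```text
(array([ 0.50168108, -0.00836423]), np.float64(-171.44699754381202), np.float64(0.00042704435521624977), np.float64(1.0)) [[0.6, 39.8]]
```

Call:
move_arm([
  [[0.42,-0.88,-0.05],[0,0,-0.035],1],
  [[0.49,-0.84,-0.05],[0,0,-0.035],1],
  [[0.55,-0.8,-0.05],[0,0,-0.035],1],
  [[0.61,-0.76,-0.05],[0,0,-0.035],1],
  [[0.66,-0.71,-0.05],[0,0,-0.035],1],
  [[0.71,-0.66,-0.05],[0,0,-0.035],1],
  [[0.76,-0.61,-0.05],[0,0,-0.035],1],
  [[0.8,-0.55,-0.05],[0,0,-0.035],1],
  [[0.84,-0.49,-0.05],[0,0,-0.035],1],
  [[0.87,-0.43,-0.05],[0,0,-0.035],1],
  [[0.9,-0.36,-0.05],[0,0,-0.035],1],
  [[0.93,-0.29,-0.05],[0,0,-0.035],1],
])

```text
time_s: 8.83
position: [0.5675, 0.2217, 0.1065]
tool_rot: [[0.487, 0.874, -0.011], [0.874, -0.487, -0.002], [-0.007, -0.009, -1.0]]
ft_force: [-0.1, 0.6, 1.2]
grip_width: 0.0855
```

```bash
python3 - <<'E'
from h import *
plan([.600,.307,.125],80.6,1)
E
```

```text
t 8.83 pos [0.5675 0.2217 0.1065] yaw 60.88 dp [0.0325 0.0853 0.0185] dyaw 19.72 tilt 0.65 q6 39.3 F [-0.1  0.6  1.2] w 0.0855
[[[0.9,-0.13,-0.19],[-0.001,0.001,-0.033],1],[[0.91,-0.07,-0.19],[-0.001,0.001,-0.033],1],[[0.91,-0.01,-0.19],[-0.001,0.001,-0.033],1],[[0.91,0.06,-0.19],[-0.001,0.001,-0.033],1],[[0.91,0.12,-0.19],[-0.001,0.001,-0.033],1]]
```

Call:
move_arm([
  [[0.9,-0.13,-0.19],[-0.001,0.001,-0.033],1],
  [[0.9,-0.07,-0.19],[-0.001,0.001,-0.033],1],
  [[0.9,-0.01,-0.19],[-0.001,0.001,-0.033],1],
  [[0.85,0.06,-0.19],[-0.001,0.001,-0.033],1],
  [[0.6,0.1,-0.1],[-0.001,0.001,-0.025],1],
  [[0,0,0],[0,0,0],1],
])

```text
time_s: 9.33
position: [0.5965, 0.3068, 0.1157]
tool_rot: [[0.155, 0.988, -0.006], [0.988, -0.155, 0.004], [0.003, -0.007, -1.0]]
ft_force: [-0.1, -0.4, 0.1]
grip_width: 0.0854
```

```bash
python3 - <<'E'
from h import *
plan([.600,.307,.125],80.6,1,1)
d=cam("wrist","w6")
r=measure(d,'b',[.599,.307],-99.3,dbg="w6d"); print(r)
plan([*r[0],.014],r[1]+180,1)
E
```

```text
t 9.33 pos [0.5965 0.3068 0.1157] yaw 81.07 dp [0.0035 0.0002 0.0093] dyaw -0.47 tilt 0.4 q6 25.9 F [-0.1 -0.4  0.1] w 0.0854
[[[0.04,0.17,-0.47],[-0.003,-0.001,0.004],1]]
(array([0.60179176, 0.30711567]), np.float64(-99.10044215082316), np.float64(0.0009164905445372031), np.float64(1.0))
t 9.38 pos [0.596  0.3058 0.1152] yaw 80.9 dp [ 0.0058  0.0013 -0.1012] dyaw -0.0 tilt 0.45 q6 26.0 F [-0.4 -0.1  0.1] w 0.0855
[[[0.02,0.05,0.84],[-0.001,-0.0,0.0],1],[[0.02,0.05,0.84],[-0.001,-0.0,0.0],1],[[0.02,0.05,0.84],[-0.001,-0.0,0.0],1],[[0.02,0.05,0.84],[-0.001,-0.0,0.0],1],[[0.02,0.05,0.84],[-0.001,-0.0,0.0],1],[[0.02,0.05,0.84],[-0.001,-0.0,0.0],1]]
```

View pics/w6d.png

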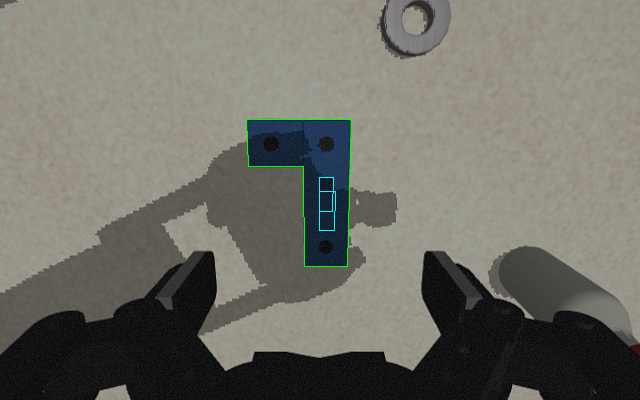

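```bash
python3 - <<'E'
from h import *
d=cam("top"); print(ray(d,(267,152.5),.12), ray(d,(268,160),.03))
d=cam("scene"); print(ray(d,(360,231),.12), ray(d,(358,255),.0))
E
```

```text
[[0.7457286 0.213326  0.12     ]] [[0.73783093 0.21975138 0.03      ]]
[[0.75959071 0.21807903 0.12      ]] [[0.75248452 0.22030834 0.        ]]
```

Call:
move_arm([
  [[0.04,0.08,0.8],[-0.001,0,0],1],
  [[0.02,0.05,0.8],[-0.001,0,0],1],
  [[0.02,0.05,0.8],[-0.001,0,0],1],
  [[0.02,0.05,0.8],[-0.001,0,0],1],
  [[0.02,0.05,0.5],[0,0,0],1],
  [[0,0,0.2],[0,0,0],1],
  [[0,0,0],[0,0,0],1],
])

```text
time_s: 10.07
position: [0.6012, 0.2994, 0.0343]
tool_rot: [[0.176, 0.984, -0.0], [0.984, -0.176, -0.0], [-0.0, -0.0, -1.0]]
ft_force: [0.4, -0.3, -0.2]
grip_width: 0.0852
```

```bash
python3 - <<'E'
from h import *
plan([.6018,.3071,.014],80.9,1,2)
E
```

```text
t 10.07 pos [0.6012 0.2994 0.0343] yaw 79.88 dp [ 0.0006  0.0077 -0.0203] dyaw 1.02 tilt 0.03 q6 26.5 F [ 0.4 -0.3 -0.2] w 0.0852
[[[0.19,-0.02,0.51],[-0.0,0.0,-0.004],1],[[0.19,-0.02,0.51],[-0.0,0.0,-0.004],1]]
```

Call:
move_arm([
  [[0.22,-0.02,0.5],[0,0,-0.005],1],
  [[0.2,-0.02,0.45],[0,0,-0.005],1],
  [[0,0,0],[0,0,0],1],
])

```text
time_s: 10.32
position: [0.6027, 0.3079, 0.0155]
tool_rot: [[0.155, 0.988, 0.002], [0.988, -0.155, 0.0], [0.001, 0.002, -1.0]]
ft_force: [0.2, 0.2, -0.3]
grip_width: 0.0856
```

```bash
python3 - <<'E'
from h import *
plan([.6018,.3071,.014],80.9,1,1)
E
```

```text
t 10.32 pos [0.6027 0.3079 0.0155] yaw 81.09 dp [-0.0009 -0.0008 -0.0015] dyaw -0.19 tilt 0.14 q6 26.0 F [ 0.2  0.2 -0.3] w 0.0856
[[[-0.05,-0.04,0.07],[0.001,-0.0,0.002],1]]
```

Call:
move_arm([
  [[-0.05,-0.04,0.05],[0,0,0.002],-1],
  [[0,0,0],[0,0,0],-1],
  [[0,0,0],[0,0,0],-1],
  [[0,0,0],[0,0,0],-1],
  [[0,0,0],[0,0,0],-1],
  [[0,0,0],[0,0,0],-1],
  [[0,0,0],[0,0,0],-1],
  [[0,0,0],[0,0,0],-1],
])

```text
time_s: 10.98
position: [0.6023, 0.3078, 0.016]
tool_rot: [[0.159, 0.987, 0.005], [0.987, -0.159, 0.001], [0.002, 0.005, -1.0]]
ft_force: [0.4, -0.4, -1.2]
grip_width: 0.0089
```

Call:
move_arm([
  [[0,0,-0.6],[0,0,0],-1],
  [[0,0,-0.9],[0,0,0],-1],
  [[0,0,-0.9],[0,0,0],-1],
  [[0,0,-0.9],[0,0,0],-1],
  [[0,0,-0.9],[0,0,0],-1],
  [[0,0,-0.8],[0,0,0],-1],
])

```text
time_s: 11.48
position: [0.5995, 0.3068, 0.1185]
tool_rot: [[0.159, 0.987, -0.004], [0.987, -0.159, -0.002], [-0.003, -0.004, -1.0]]
ft_force: [0.6, 0.2, -1.5]
grip_width: 0.0092
```

```bash
python3 - <<'E'
from h import *
t=T+.022*TU-.040*TV; print(t)
plan([*t,.120],8.6,-1)
E
```

```text
[ 0.53473405 -0.08406048]
t 11.48 pos [0.5995 0.3068 0.1185] yaw 80.86 dp [-0.0648 -0.3908  0.0015] dyaw -72.26 tilt 0.27 q6 26.2 F [ 0.6  0.2 -1.5] w 0.0092
[[[-0.94,-0.0,-0.0],[-0.0,0.0,0.029],-1],[[-0.94,0.05,-0.0],[-0.0,0.0,0.029],-1],[[-0.94,0.11,-0.0],[-0.0,0.0,0.029],-1],[[-0.93,0.16,-0.0],[-0.0,0.0,0.029],-1],[[-0.92,0.22,-0.0],[-0.0,0.0,0.029],-1],[[-0.9,0.27,-0.0],[-0.0,0.0,0.029],-1],[[-0.88,0.33,-0.0],[-0.0,0.0,0.029],-1],[[-0.86,0.38,-0.0],[-0.0,0.0,0.029],-1],[[-0.84,0.43,-0.0],[-0.0,0.0,0.029],-1],[[-0.81,0.48,-0.0],[-0.0,0.0,0.029],-1],[[-0.78,0.53,-0.0],[-0.0,0.0,0.029],-1],[[-0.75,0.58,-0.0],[-0.0,0.0,0.029],-1]]
[[[-0.71,0.62,-0.0],[-0.0,0.0,0.029],-1],[[-0.67,0.66,-0.0],[-0.0,0.0,0.029],-1],[[-0.63,0.7,-0.0],[-0.0,0.0,0.029],-1],[[-0.59,0.74,-0.0],[-0.0,0.0,0.029],-1],[[-0.54,0.77,-0.0],[-0.0,0.0,0.029],-1],[[-0.5,0.8,-0.0],[-0.0,0.0,0.029],-1],[[-0.45,0.83,-0.0],[-0.0,0.0,0.029],-1],[[-0.4,0.86,-0.0],[-0.0,0.0,0.029],-1],[[-0.34,0.88,-0.0],[-0.0,0.0,0.029],-1]]
```

Call:
move_arm([
  [[-0.94,0,-0.03],[0,0,0.029],-1],
  [[-0.94,0.05,-0.03],[0,0,0.029],-1],
  [[-0.94,0.11,-0.03],[0,0,0.029],-1],
  [[-0.93,0.16,-0.03],[0,0,0.029],-1],
  [[-0.92,0.22,-0.03],[0,0,0.029],-1],
  [[-0.9,0.27,-0.03],[0,0,0.029],-1],
  [[-0.88,0.33,-0.03],[0,0,0.029],-1],
  [[-0.86,0.38,-0.03],[0,0,0.029],-1],
  [[-0.84,0.43,-0.03],[0,0,0.029],-1],
  [[-0.81,0.48,-0.03],[0,0,0.029],-1],
  [[-0.78,0.53,-0.03],[0,0,0.029],-1],
  [[-0.75,0.58,-0.03],[0,0,0.029],-1],
])

```text
time_s: 12.48
position: [0.5576, 0.0787, 0.1406]
tool_rot: [[0.793, 0.609, 0.011], [0.609, -0.793, 0.002], [0.01, 0.005, -1.0]]
ft_force: [0.7, -0.0, -1.7]
grip_width: 0.009
```

```bash
python3 - <<'E'
from h import *
plan([.5347,-.0841,.12],8.6,-1)
E
```

```text
t 12.48 pos [0.5576 0.0787 0.1406] yaw 37.51 dp [-0.0229 -0.1628 -0.0206] dyaw -28.91 tilt 0.63 q6 48.4 F [ 0.7 -0.  -1.7] w 0.009
[[[-0.65,0.64,0.11],[0.0,-0.001,0.027],-1],[[-0.61,0.68,0.11],[0.0,-0.001,0.027],-1],[[-0.58,0.71,0.11],[0.0,-0.001,0.027],-1],[[-0.54,0.74,0.11],[0.0,-0.001,0.027],-1],[[-0.49,0.77,0.11],[0.0,-0.001,0.027],-1],[[-0.45,0.8,0.11],[0.0,-0.001,0.027],-1],[[-0.4,0.82,0.11],[0.0,-0.001,0.027],-1],[[-0.36,0.84,0.11],[0.0,-0.001,0.027],-1],[[-0.31,0.86,0.11],[0.0,-0.001,0.027],-1]]
```

Call:
move_arm([
  [[-0.65,0.64,0.11],[0,-0.001,0.027],-1],
  [[-0.61,0.68,0.11],[0,-0.001,0.027],-1],
  [[-0.58,0.71,0.11],[0,-0.001,0.027],-1],
  [[-0.54,0.74,0.11],[0,-0.001,0.027],-1],
  [[-0.49,0.77,0.11],[0,-0.001,0.027],-1],
  [[-0.45,0.8,0.11],[0,-0.001,0.027],-1],
  [[-0.4,0.82,0.11],[0,-0.001,0.027],-1],
  [[-0.3,0.7,0.11],[0,-0.001,0.025],-1],
  [[0,0,0],[0,0,0],-1],
])

```text
time_s: 13.23
position: [0.5339, -0.0729, 0.1305]
tool_rot: [[0.984, 0.177, 0.001], [0.177, -0.984, -0.008], [-0.0, 0.008, -1.0]]
ft_force: [-0.5, -0.6, -1.3]
grip_width: 0.0087
```

```bash
python3 - <<'E'
from h import *
plan([.5347,-.0841,.055],8.6,-1)
E
```

```text
t 13.23 pos [ 0.5339 -0.0729  0.1305] yaw 10.17 dp [ 0.0008 -0.0112 -0.0755] dyaw -1.57 tilt 0.44 q6 59.8 F [-0.5 -0.6 -1.3] w 0.0087
[[[-0.01,0.14,0.94],[0.001,0.0,0.003],-1],[[-0.01,0.14,0.94],[0.001,0.0,0.003],-1],[[-0.01,0.14,0.94],[0.001,0.0,0.003],-1],[[-0.01,0.14,0.94],[0.001,0.0,0.003],-1]]
```

Call:
move_arm([
  [[-0.03,0.28,0.4],[0.001,0,0.006],-1],
  [[-0.02,0.2,0.7],[0.001,0,0.004],-1],
  [[0,0.06,0.6],[0.001,0,0.002],-1],
  [[0,0,0.2],[0,0,0],-1],
  [[0,0,0],[0,0,0],-1],
])

```text
time_s: 13.65
position: [0.5356, -0.0836, 0.0926]
tool_rot: [[0.988, 0.154, 0.004], [0.154, -0.988, -0.001], [0.003, 0.002, -1.0]]
ft_force: [-0.4, 0.2, -1.6]
grip_width: 0.009
```

```bash
python3 - <<'E'
from h import *
t=T+.021*TU-.040*TV; print(t)
plan([*t,.055],8.6,-1)
d=cam("wrist","w7")
E
```

```text
[ 0.5337453  -0.08421001]
t 13.65 pos [ 0.5356 -0.0836  0.0926] yaw 8.86 dp [-0.0019 -0.0006 -0.0376] dyaw -0.26 tilt 0.22 q6 59.8 F [-0.4  0.2 -1.6] w 0.009
[[[-0.05,0.01,0.94],[0.0,-0.001,0.001],-1],[[-0.05,0.01,0.94],[0.0,-0.001,0.001],-1]]
```

View pics/w7.png

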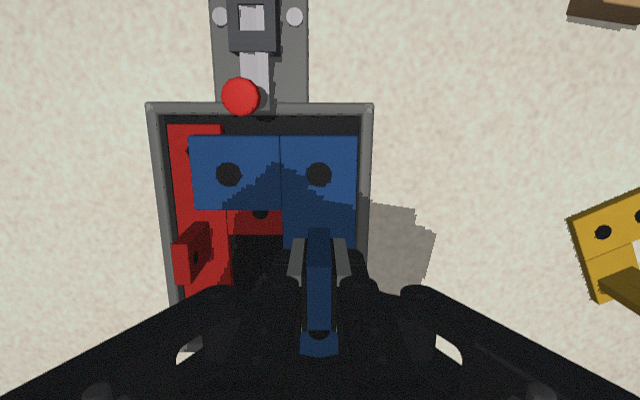

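```bash
python3 - <<'E'
from h import *
d=cam("wrist"); s=readout.observe(); p=s["position"]; print(p, totray(p),yawof(s["tool_rot"]))
for z in (.082,.084):
    r=ray(d,[(190,135.5),(357,136.5),(189,208.5)],z); print(totray(r)); R,t,e=rigid(np.array([(-55,-57),(-55,17),(-21,-57)])/1000,r[:,:2]); print(totray(t),yawof(R),e)
plan([.5337,-.0842,.045],8.6,-1)
E
```

```text
[ 0.53598404 -0.08367059  0.09351031] [[23.3, -39.8]] 8.857722325369647
[[76.6, 17.0], [76.5, -56.1], [43.2, 20.7]]
[[21.1, -37.5]] -172.58297464511043 [0.00141465 0.00083979 0.00164634]
[[76.8, 16.3], [76.7, -55.8], [43.8, 19.9]]
[[21.4, -38.0]] -172.58297464511045 [0.00175037 0.00065816 0.00130802]
t 13.75 pos [ 0.536  -0.0837  0.0935] yaw 8.86 dp [-0.0023 -0.0005 -0.0485] dyaw -0.26 tilt 0.31 q6 59.8 F [ 0.7 -1.  -0.9] w 0.0089
[[[-0.04,0.0,0.81],[0.0,-0.001,0.001],-1],[[-0.04,0.0,0.81],[0.0,-0.001,0.001],-1],[[-0.04,0.0,0.81],[0.0,-0.001,0.001],-1]]
```

Call:
move_arm([
  [[-0.03,0.03,0.7],[0,0,0.001],-1],
  [[-0.02,0.02,0.7],[0,0,0.001],-1],
  [[-0.02,0,0.6],[0,0,0],-1],
  [[0,0,0.2],[0,0,0],-1],
  [[0,0,0],[0,0,0],-1],
])

```text
time_s: 14.17
position: [0.5376, -0.084, 0.0521]
tool_rot: [[0.988, 0.154, 0.013], [0.154, -0.988, -0.005], [0.012, 0.007, -1.0]]
ft_force: [0.5, -0.2, -1.3]
grip_width: 0.0091
```

```bash
python3 - <<'E'
from h import *
t=T+.0215*TU-.0403*TV
plan([*t,.035],8.6,-1)
d=cam("wrist","w8"); p=readout.observe()["position"]; print(totray(p))
cv2.imwrite("pics/w8c.png",cv2.resize(d["img"][60:300,90:410],None,fx=2.4,fy=2.4,interpolation=cv2.INTER_CUBIC))
E
```

```text
t 14.17 pos [ 0.5376 -0.084   0.0521] yaw 8.84 dp [-0.0033 -0.0004 -0.0171] dyaw -0.24 tilt 0.77 q6 59.8 F [ 0.5 -0.2 -1.3] w 0.0091
[[[-0.17,-0.01,0.85],[0.003,-0.006,0.002],-1]]
[[24.9, -40.4]]
```

View pics/w8c.png

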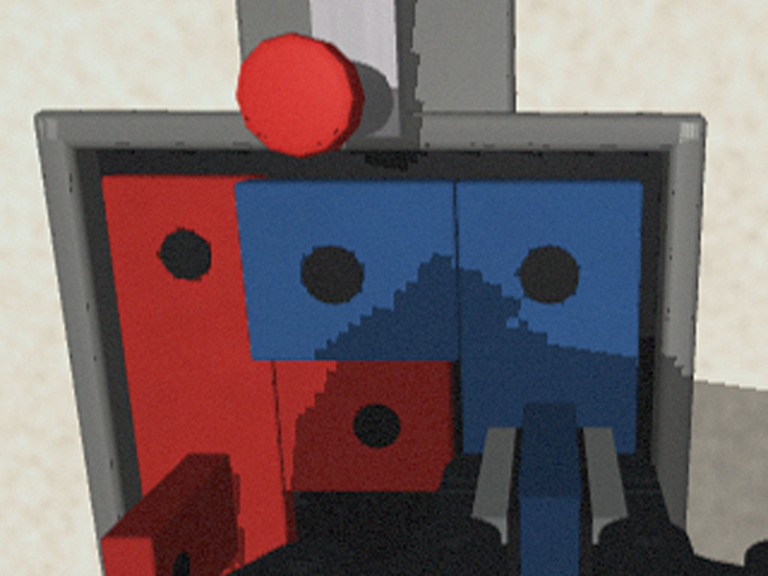

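Call:
move_arm([
  [[-0.17,0,0.15],[0.003,-0.006,0.002],-1],
  [[-0.02,0,0.25],[0,0,0],-1],
  [[0,0,0],[0,0,0],-1],
])

```text
time_s: 14.47
position: [0.5347, -0.0848, 0.046]
tool_rot: [[0.989, 0.15, 0.002], [0.15, -0.989, -0.002], [0.002, 0.002, -1.0]]
ft_force: [0.2, 0.3, -1.7]
grip_width: 0.0088
```

```bash
python3 - <<'E'
from h import *
t=T+.0215*TU-.0403*TV
plan([*t,.035],8.6,-1,1)
d=cam("wrist","w9"); p=readout.observe()["position"]; print(totray(p))
m=mask(d["img"],'b'); m[:, :150]=0
print(np.nonzero(m.sum(1)>255*20)[0][:2])
k=max(cv2.findContours(m,cv2.RETR_EXTERNAL,cv2.CHAIN_APPROX_SIMPLE)[0],key=cv2.contourArea)
print(cv2.approxPolyDP(k,6,True).reshape(-1,2).tolist())
E
```

```text
t 14.47 pos [ 0.5347 -0.0848  0.046 ] yaw 8.61 dp [-0.0005  0.0003 -0.011 ] dyaw -0.01 tilt 0.14 q6 59.9 F [ 0.2  0.3 -1.7] w 0.0088
[[[-0.02,-0.02,0.55],[0.001,-0.001,0.0],-1]]
[[22.1, -40.9]]
[134 135]
[[189, 136], [196, 209], [281, 208], [283, 248], [293, 237], [308, 239], [307, 331], [299, 351], [338, 353], [330, 329], [329, 238], [344, 237], [354, 248], [356, 135]]
```

```bash
python3 - <<'E'
from h import *
d=cam("wrist"); p=readout.observe()["position"]; print(totray(p))
print(totray(ray(d,[(189,135.5),(356.5,135),(196,209)],.037)),'want 77,17 77,-57 43,17')
print('tray',[totray(ray(d,[(90+38/2.4,60+113/2.4)],.016))])
plan([*(T+.0215*TU-.0403*TV),.024],8.6,-1,1)
E
```

```text
[[22.2, -40.9]]
[[76.1, 15.4], [76.3, -57.1], [42.8, 15.5]] want 77,17 77,-57 43,17
tray [[[87.7, 61.9]]]
t 14.57 pos [ 0.5351 -0.0849  0.0465] yaw 8.62 dp [-0.0008  0.0005 -0.0225] dyaw -0.02 tilt 0.19 q6 59.9 F [ 0.6 -0.6 -2.3] w 0.0093
[[[-0.03,-0.03,1.13],[0.001,-0.001,0.0],-1]]
```

Call:
move_arm([
  [[-0.03,-0.03,0.3],[0,0,0],-1],
  [[-0.02,0,0.3],[0,0,0],-1],
  [[0,0,0.15],[0,0,0],-1],
  [[0,0,0],[0,0,0],-1],
])

```text
time_s: 14.9
position: [0.5342, -0.0846, 0.0306]
tool_rot: [[0.989, 0.15, 0.004], [0.15, -0.989, -0.002], [0.003, 0.003, -1.0]]
ft_force: [0.6, -0.4, -2.9]
grip_width: 0.0091
```

```bash
python3 - <<'E'
from h import *
p=readout.observe()["position"]; print(totray(p))
plan([*(T+.0215*TU-.0403*TV),.023],8.6,-1,1)
E
```

```text
[[21.4, -40.4]]
t 14.9 pos [ 0.5342 -0.0846  0.0306] yaw 8.61 dp [ 0.0001  0.0001 -0.0076] dyaw -0.01 tilt 0.26 q6 59.9 F [ 0.6 -0.4 -2.9] w 0.0091
[[[0.01,-0.01,0.38],[0.001,-0.002,0.0],-1]]
```

Call:
move_arm([
  [[0,0,0.25],[0.001,-0.001,0],-1],
  [[0,0,0.15],[0,-0.001,0],-1],
  [[0,0,0.03],[0,0,0],-1],
  [[0,0,0],[0,0,0],-1],
])

```text
time_s: 15.23
position: [0.5344, -0.0847, 0.0219]
tool_rot: [[0.989, 0.15, -0.001], [0.15, -0.989, -0.001], [-0.001, 0.001, -1.0]]
ft_force: [-0.8, 0.4, -1.3]
grip_width: 0.0088
```

```bash
python3 - <<'E'
from h import *
p=readout.observe()["position"]; print(totray(p))
plan([*(T+.0215*TU-.0403*TV),.022],8.6,-1,1)
E
```

```text
[[21.6, -40.5]]
t 15.23 pos [ 0.5344 -0.0847  0.0219] yaw 8.62 dp [-0.0001  0.0002  0.0001] dyaw -0.02 tilt 0.07 q6 59.9 F [-0.8  0.4 -1.3] w 0.0088
[[[-0.0,-0.01,-0.01],[0.0,0.0,0.0],-1]]
```

Near floor; release and lift.

Call:
move_arm([
  [[0,0,0.02],[0,0,0],-1],
  [[0,0,0],[0,0,0],-0.4],
  [[0,0,0],[0,0,0],-0.4],
  [[0,0,0],[0,0,0],-0.4],
  [[0,0,0],[0,0,0],-0.4],
  [[0,0,-0.5],[0,0,0],-0.4],
  [[0,0,-0.7],[0,0,0],-0.4],
  [[0,0,-0.9],[0,0,0],-0.4],
  [[0,0,-0.9],[0,0,0],-0.4],
  [[0,0,-0.9],[0,0,0],0],
  [[0,0,0],[0,0,0],0.5],
])

```text
time_s: 16.15
position: [0.5347, -0.0847, 0.1051]
tool_rot: [[0.989, 0.15, -0.001], [0.15, -0.989, -0.001], [-0.001, 0.001, -1.0]]
ft_force: [0.2, -0.4, 1.0]
grip_width: 0.0486
```

```bash
python3 - <<'E'
from h import *
d=cam("wrist","w10")
for c,g,y in (('b',[22,-40],188.6),):
    t=T+g[0]/1e3*TU+g[1]/1e3*TV
    r=measure(d,c,t,y,z=.014,dbg="w10d"); print(r,totray(r[0]))
plan([.514,-.305,.125],126.3,1)
E
```

```text
(array([ 0.53371468, -0.08463451]), np.float64(-171.30722904163142), np.float64(0.0012126865346599896), np.float64(0.9315068493150684)) [[20.9, -40.4]]
t 16.2 pos [ 0.5341 -0.0845  0.1036] yaw 8.61 dp [-0.0201 -0.2205  0.0214] dyaw 117.69 tilt 0.16 q6 59.9 F [0.5 1.  0. ] w 0.0561
[[[-0.15,0.6,-0.06],[-0.0,0.0,-0.054],1],[[-0.21,0.58,-0.06],[-0.0,0.0,-0.054],1],[[-0.28,0.55,-0.06],[-0.0,0.0,-0.054],1],[[-0.34,0.51,-0.06],[-0.0,0.0,-0.054],1],[[-0.4,0.47,-0.06],[-0.0,0.0,-0.054],1],[[-0.45,0.42,-0.06],[-0.0,0.0,-0.054],1],[[-0.49,0.37,-0.06],[-0.0,0.0,-0.054],1],[[-0.53,0.31,-0.06],[-0.0,0.0,-0.054],1],[[-0.56,0.25,-0.06],[-0.0,0.0,-0.054],1],[[-0.59,0.18,-0.06],[-0.0,0.0,-0.054],1],[[-0.6,0.12,-0.06],[-0.0,0.0,-0.054],1],[[-0.61,0.05,-0.06],[-0.0,0.0,-0.054],1]]
[[[-0.61,-0.02,-0.06],[-0.0,0.0,-0.054],1],[[-0.61,-0.09,-0.06],[-0.0,0.0,-0.054],1],[[-0.59,-0.16,-0.06],[-0.0,0.0,-0.054],1],[[-0.57,-0.23,-0.06],[-0.0,0.0,-0.054],1],[[-0.54,-0.29,-0.06],[-0.0,0.0,-0.054],1],[[-0.5,-0.35,-0.06],[-0.0,0.0,-0.054],1]]
```

View pics/w10d.png

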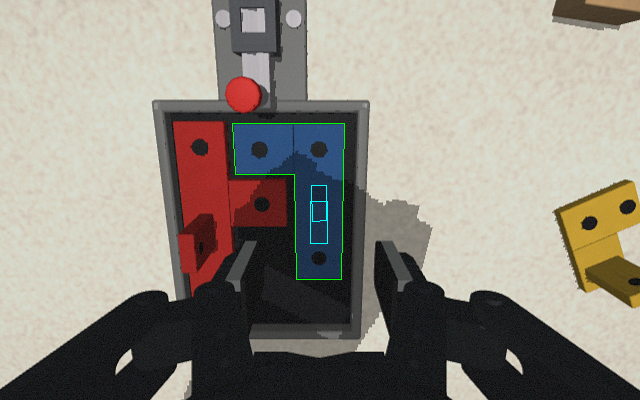

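```bash
python3 - <<'E'
from h import *
plan([.514,-.305,.125],-53.7,1)
E
```

```text
t 16.2 pos [ 0.5341 -0.0845  0.1036] yaw 8.61 dp [-0.0201 -0.2205  0.0214] dyaw -62.31 tilt 0.16 q6 59.9 F [0.5 1.  0. ] w 0.0561
[[[-0.22,0.9,-0.09],[-0.0,0.0,0.043],1],[[-0.14,0.91,-0.09],[-0.0,0.0,0.043],1],[[-0.06,0.92,-0.09],[-0.0,0.0,0.043],1],[[0.03,0.92,-0.09],[-0.0,0.0,0.043],1],[[0.11,0.92,-0.09],[-0.0,0.0,0.043],1],[[0.19,0.9,-0.09],[-0.0,0.0,0.043],1],[[0.27,0.88,-0.09],[-0.0,0.0,0.043],1],[[0.35,0.85,-0.09],[-0.0,0.0,0.043],1],[[0.43,0.82,-0.09],[-0.0,0.0,0.043],1],[[0.5,0.77,-0.09],[-0.0,0.0,0.043],1],[[0.57,0.73,-0.09],[-0.0,0.0,0.043],1],[[0.63,0.67,-0.09],[-0.0,0.0,0.043],1]]
```

Call:
move_arm([
  [[-0.22,0.9,-0.09],[0,0,0.043],1],
  [[-0.14,0.91,-0.09],[0,0,0.043],1],
  [[-0.06,0.92,-0.09],[0,0,0.043],1],
  [[0.03,0.92,-0.09],[0,0,0.043],1],
  [[0.11,0.92,-0.09],[0,0,0.043],1],
  [[0.19,0.9,-0.09],[0,0,0.043],1],
  [[0.27,0.88,-0.09],[0,0,0.043],1],
  [[0.35,0.85,-0.09],[0,0,0.043],1],
  [[0.43,0.82,-0.09],[0,0,0.043],1],
  [[0.5,0.77,-0.09],[0,0,0.043],1],
  [[0.57,0.73,-0.09],[0,0,0.043],1],
  [[0.4,0.5,-0.09],[0,0,0.043],1],
])

```text
time_s: 17.2
position: [0.5048, -0.3033, 0.1171]
tool_rot: [[0.56, -0.828, -0.016], [-0.828, -0.56, 0.01], [-0.017, 0.008, -1.0]]
ft_force: [-0.1, 0.3, -0.9]
grip_width: 0.0851
```

Call:
move_arm([
  [[0,0,0],[0,0,0],1],
])

```text
time_s: 17.28
position: [0.5041, -0.3053, 0.1165]
tool_rot: [[0.556, -0.831, -0.017], [-0.831, -0.556, 0.01], [-0.017, 0.008, -1.0]]
ft_force: [-0.2, 0.2, 0.0]
grip_width: 0.0853
```

```bash
python3 - <<'E'
from h import *
plan([.514,-.305,.11],-53.7,1,1)
d=cam("wrist","w11")
r=measure(d,'y',[.5141,-.305],126.3,dbg="w11d"); print(r)
plan([*r[0],.016],r[1]-180,1)
E
```

```text
t 17.28 pos [ 0.5041 -0.3053  0.1165] yaw -56.25 dp [ 0.0099  0.0003 -0.0065] dyaw 2.55 tilt 1.1 q6 103.7 F [-0.2  0.2  0. ] w 0.0853
[[[0.26,-0.42,0.32],[0.004,0.008,-0.021],1]]
(array([ 0.51402581, -0.30711178]), np.float64(124.8268078113344), np.float64(0.0007303274494412681), np.float64(0.923943661971831))
t 17.33 pos [ 0.5041 -0.3041  0.1161] yaw -55.97 dp [ 0.0099 -0.003  -0.1001] dyaw 0.8 tilt 1.16 q6 103.5 F [-0.   0.2 -0.8] w 0.0857
[[[0.07,-0.05,0.83],[0.001,0.001,-0.001],1],[[0.07,-0.05,0.83],[0.001,0.001,-0.001],1],[[0.07,-0.05,0.83],[0.001,0.001,-0.001],1],[[0.07,-0.05,0.83],[0.001,0.001,-0.001],1],[[0.07,-0.05,0.83],[0.001,0.001,-0.001],1],[[0.07,-0.05,0.83],[0.001,0.001,-0.001],1]]
```

View pics/w11d.png

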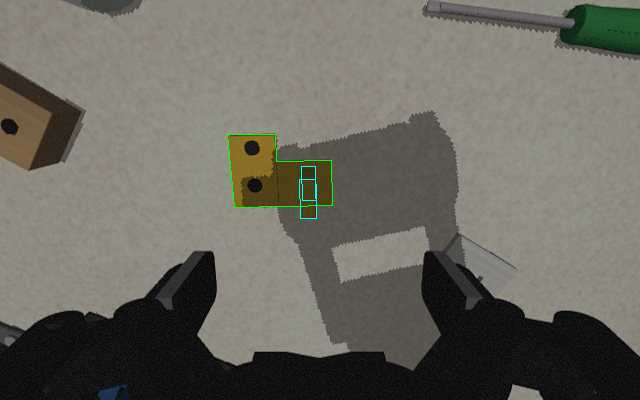

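```bash
python3 - <<'E'
from h import *
d=cam("wrist"); print(ray(d,[(460,235),(515,268),(490,295)],.006)[:,:2].round(3))
print(proj(d,[[.514,-.307,.02]]))
a=np.radians(124.8);print('fingers', [.514,-.307]+.057*np.array([-np.sin(a),np.cos(a)]))
E
```

```text
[[ 0.392 -0.337]
 [ 0.336 -0.34 ]
 [ 0.336 -0.31 ]]
[[309.16870355 186.14417686]]
fingers [ 0.4671945  -0.33953067]
```

Call:
move_arm([
  [[0.35,-0.3,0.4],[0.004,0.008,-0.007],1],
  [[0,0,0.7],[0,0,0],1],
  [[0,0,0.8],[0,0,0],1],
  [[0,0,0.8],[0,0,0],1],
  [[0,0,0.5],[0,0,0],1],
  [[0,0,0],[0,0,0],1],
])

```text
time_s: 17.88
position: [0.5144, -0.2981, 0.0487]
tool_rot: [[0.593, -0.806, -0.001], [-0.806, -0.593, 0.004], [-0.004, -0.002, -1.0]]
ft_force: [-0.4, -0.2, 0.1]
grip_width: 0.0855
```

```bash
python3 - <<'E'
from h import *
plan([.514,-.3068,.016],-55.2,1,2)
E
```

```text
t 17.88 pos [ 0.5144 -0.2981  0.0487] yaw -53.66 dp [-0.0004 -0.0087 -0.0327] dyaw -1.54 tilt 0.25 q6 102.0 F [-0.4 -0.2  0.1] w 0.0855
[[[0.17,0.14,0.82],[-0.0,0.001,0.006],1],[[0.17,0.13,0.82],[-0.0,0.001,0.006],1]]
```

Call:
move_arm([
  [[0.3,0.26,0.4],[0,0.001,0.01],1],
  [[0.05,0.02,0.6],[0,0.001,0.002],1],
  [[0,0,0.35],[0,0,0],1],
  [[0,0,0],[0,0,0],1],
])

```text
time_s: 18.22
position: [0.515, -0.3071, 0.0214]
tool_rot: [[0.574, -0.819, 0.003], [-0.819, -0.574, -0.001], [0.002, -0.002, -1.0]]
ft_force: [-0.5, 0.1, -0.6]
grip_width: 0.085
```

```bash
python3 - <<'E'
from h import *
plan([.514,-.3068,.015],-55.2,1,1)
E
```

```text
t 18.22 pos [ 0.515  -0.3071  0.0214] yaw -55.0 dp [-0.001   0.0003 -0.0064] dyaw -0.2 tilt 0.18 q6 102.8 F [-0.5  0.1 -0.6] w 0.085
[[[-0.04,0.03,0.32],[-0.001,-0.001,0.002],1]]
```

Call:
move_arm([
  [[-0.04,0.03,0.3],[0,0,0.002],1],
  [[0,0,0],[0,0,0],-1],
  [[0,0,0],[0,0,0],-1],
  [[0,0,0],[0,0,0],-1],
  [[0,0,0],[0,0,0],-1],
  [[0,0,0],[0,0,0],-1],
  [[0,0,0],[0,0,0],-1],
  [[0,0,0],[0,0,0],-1],
  [[0,0,0],[0,0,0],-1],
])

```text
time_s: 18.97
position: [0.5151, -0.3079, 0.0176]
tool_rot: [[0.57, -0.822, 0.007], [-0.822, -0.57, -0.004], [0.007, -0.003, -1.0]]
ft_force: [0.1, 1.1, 0.2]
grip_width: 0.0085
```

```bash
python3 - <<'E'
from h import *
plan([.514,-.3068,.12],-55.2,-1)
E
```

```text
t 18.97 pos [ 0.5151 -0.3079  0.0176] yaw -55.26 dp [-0.0011  0.0011  0.1024] dyaw 0.06 tilt 0.44 q6 103.0 F [0.1 1.1 0.2] w 0.0085
[[[-0.01,0.0,-0.85],[-0.0,-0.001,-0.0],-1],[[-0.01,0.0,-0.85],[-0.0,-0.001,-0.0],-1],[[-0.01,0.0,-0.85],[-0.0,-0.001,-0.0],-1],[[-0.01,0.0,-0.85],[-0.0,-0.001,-0.0],-1],[[-0.01,0.0,-0.85],[-0.0,-0.001,-0.0],-1],[[-0.01,0.0,-0.85],[-0.0,-0.001,-0.0],-1]]
```

Call:
move_arm([
  [[0,0,-0.6],[0,-0.002,0],-1],
  [[0,0,-0.9],[0,0,0],-1],
  [[0,0,-0.9],[0,0,0],-1],
  [[0,0,-0.9],[0,0,0],-1],
  [[0,0,-0.9],[0,0,0],-1],
  [[0,0,-0.8],[0,0,0],-1],
])

```text
time_s: 19.47
position: [0.5126, -0.3061, 0.1168]
tool_rot: [[0.57, -0.822, -0.005], [-0.822, -0.57, 0.007], [-0.008, -0.0, -1.0]]
ft_force: [0.6, -0.7, 0.4]
grip_width: 0.0084
```

```bash
python3 - <<'E'
from h import *
t=T-.060*TU-.040*TV; print(t)
plan([*t,.125],8.6,-1)
E
```

```text
[ 0.45365603 -0.09632238]
t 19.47 pos [ 0.5126 -0.3061  0.1168] yaw -55.26 dp [-0.0589  0.2098  0.0082] dyaw 63.86 tilt 0.49 q6 103.0 F [ 0.6 -0.7  0.4] w 0.0084
[[[-0.86,-0.3,-0.03],[-0.0,0.0,-0.044],-1],[[-0.83,-0.37,-0.03],[-0.0,0.0,-0.044],-1],[[-0.79,-0.45,-0.03],[-0.0,0.0,-0.044],-1],[[-0.74,-0.52,-0.03],[-0.0,0.0,-0.044],-1],[[-0.69,-0.59,-0.03],[-0.0,0.0,-0.044],-1],[[-0.63,-0.65,-0.03],[-0.0,0.0,-0.044],-1],[[-0.57,-0.71,-0.03],[-0.0,0.0,-0.044],-1],[[-0.5,-0.76,-0.03],[-0.0,0.0,-0.044],-1],[[-0.43,-0.8,-0.03],[-0.0,0.0,-0.044],-1],[[-0.36,-0.84,-0.03],[-0.0,0.0,-0.044],-1],[[-0.28,-0.86,-0.03],[-0.0,0.0,-0.044],-1],[[-0.2,-0.89,-0.03],[-0.0,0.0,-0.044],-1]]
```

Call:
move_arm([
  [[-0.86,-0.3,-0.03],[0,0,-0.044],-1],
  [[-0.83,-0.37,-0.03],[0,0,-0.044],-1],
  [[-0.79,-0.45,-0.03],[0,0,-0.044],-1],
  [[-0.74,-0.52,-0.03],[0,0,-0.044],-1],
  [[-0.69,-0.59,-0.03],[0,0,-0.044],-1],
  [[-0.63,-0.65,-0.03],[0,0,-0.044],-1],
  [[-0.57,-0.71,-0.03],[0,0,-0.044],-1],
  [[-0.5,-0.76,-0.03],[0,0,-0.044],-1],
  [[-0.43,-0.8,-0.03],[0,0,-0.044],-1],
  [[-0.36,-0.84,-0.03],[0,0,-0.044],-1],
  [[-0.28,-0.86,-0.03],[0,0,-0.044],-1],
  [[0,0,0],[0,0,0],-1],
])

```text
time_s: 20.47
position: [0.4528, -0.1074, 0.1276]
tool_rot: [[0.995, 0.098, -0.0], [0.098, -0.995, 0.002], [0.0, -0.002, -1.0]]
ft_force: [-0.3, -0.4, -1.1]
grip_width: 0.0089
```

```bash
python3 - <<'E'
from h import *
t=T-.060*TU-.040*TV; print(t)
plan([*t,.10],8.6,-1,2)
E
```

```text
[ 0.45365603 -0.09632238]
t 20.47 pos [ 0.4528 -0.1074  0.1276] yaw 5.61 dp [ 0.0009  0.0111 -0.0276] dyaw 2.99 tilt 0.14 q6 56.3 F [-0.3 -0.4 -1.1] w 0.0089
[[[0.05,-0.27,0.69],[-0.001,-0.0,-0.012],-1],[[0.06,-0.27,0.69],[-0.001,-0.0,-0.012],-1]]
```

Call:
move_arm([
  [[0.05,-0.3,0.6],[0,0,-0.013],-1],
  [[0.05,-0.25,0.7],[0,0,-0.013],-1],
  [[0,0,0.7],[0,0,0],-1],
  [[0,0,0.4],[0,0,0],-1],
  [[0,0,0],[0,0,0],-1],
])

```text
time_s: 20.88
position: [0.455, -0.097, 0.079]
tool_rot: [[0.989, 0.148, 0.004], [0.148, -0.989, -0.0], [0.004, 0.001, -1.0]]
ft_force: [-0.7, 1.0, -0.1]
grip_width: 0.0086
```

```bash
python3 - <<'E'
from h import *
t=T-.060*TU-.040*TV
plan([*t,.05],8.6,-1,1); print(totray(readout.observe()["position"]))
d=cam("wrist","w12")
cv2.imwrite("pics/w12c.png",cv2.resize(d["img"][20:280,150:450],None,fx=2.3,fy=2.3,interpolation=cv2.INTER_CUBIC))
m=mask(d["img"],'y')
k=max(cv2.findContours(m,cv2.RETR_EXTERNAL,cv2.CHAIN_APPROX_SIMPLE)[0],key=cv2.contourArea)
print(cv2.approxPolyDP(k,5,True).reshape(-1,2).tolist())
E
```

```text
t 20.88 pos [ 0.455 -0.097  0.079] yaw 8.54 dp [-0.0014  0.0007 -0.029 ] dyaw 0.06 tilt 0.23 q6 54.7 F [-0.7  1.  -0.1] w 0.0086
[[[-0.06,-0.04,1.45],[0.0,-0.002,-0.001],-1]]
[[-58.7, -40.9]]
[[194, 176], [204, 282], [261, 283], [275, 253], [290, 248], [293, 237], [307, 237], [307, 326], [330, 326], [329, 239], [344, 237], [347, 248], [354, 248], [354, 215], [271, 214], [268, 173]]
```

View pics/w12.png

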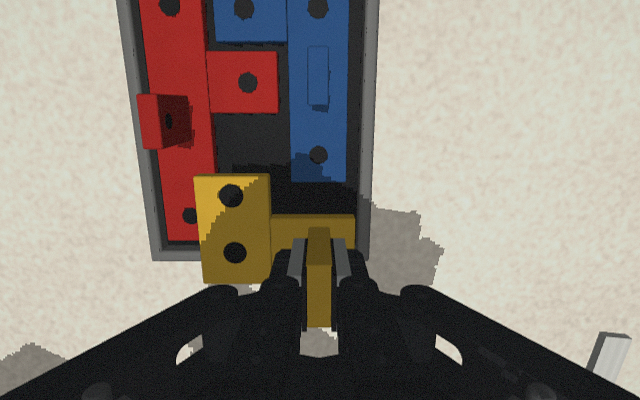

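```bash
python3 - <<'E'
from h import *
d=cam("wrist"); s=readout.observe(); p=s["position"]; print(totray(p),yawof(s["tool_rot"]))
for z in (.068,.070):
    r=ray(d,[(194,176),(269.5,174),(204,283),(354.5,214.5)],z); print(totray(r)); R,t,e=rigid(np.array([(-37,-57),(-37,-23),(17,-57),(-17,17)])/1000,r[:,:2]); print(totray(t),yawof(R),e*1e3)
t=T-.060*TU-.040*TV
plan([*t,.05],8.6,-1,1)
E
```

```text
[[-58.2, -41.3]] 8.554171598323402
[[-22.8, 15.5], [-21.9, -18.8], [-76.8, 15.8], [-41.3, -57.8]]
[[-58.9, -41.5]] -170.78048216311444 [0.48876302 0.67355741 0.539677   0.69251888]
[[-22.4, 14.8], [-21.5, -19.0], [-75.6, 15.0], [-40.6, -57.5]]
[[-58.2, -41.9]] -170.7804821631144 [0.90673221 0.5522011  0.21634421 1.23796213]
t 20.98 pos [ 0.4556 -0.0973  0.0802] yaw 8.55 dp [-0.002   0.001  -0.0302] dyaw 0.05 tilt 0.34 q6 54.7 F [-0.4 -0.1 -0.4] w 0.009
[[[-0.09,-0.06,1.51],[0.001,-0.003,-0.0],-1]]
```

Call:
move_arm([
  [[-0.09,-0.06,0.5],[0,-0.003,0.002],-1],
  [[-0.02,0,0.5],[0,0,0],-1],
  [[-0.02,0,0.4],[0,0,0],-1],
  [[0,0,0.2],[0,0,0],-1],
  [[0,0,0],[0,0,0],-1],
])

```text
time_s: 21.4
position: [0.4541, -0.0981, 0.0476]
tool_rot: [[0.99, 0.141, 0.003], [0.141, -0.99, -0.005], [0.002, 0.005, -1.0]]
ft_force: [-0.0, -0.1, -0.8]
grip_width: 0.0087
```

```bash
python3 - <<'E'
from h import *
t=T-.060*TU-.040*TV; print(totray(readout.observe()["position"]))
plan([*t,.035],8.3,-1,1)
E
```

```text
[[-59.8, -41.8]]
t 21.4 pos [ 0.4541 -0.0981  0.0476] yaw 8.1 dp [-0.0004  0.0018 -0.0126] dyaw 0.2 tilt 0.33 q6 55.3 F [-0.  -0.1 -0.8] w 0.0087
[[[-0.01,-0.09,0.63],[0.002,-0.001,-0.002],-1]]
```

Call:
move_arm([
  [[-0.01,-0.11,0.3],[0.002,-0.001,-0.002],-1],
  [[0,0,0.3],[0,0,0],-1],
  [[0,0,0.1],[0,0,0],-1],
  [[0,0,0],[0,0,0],-1],
])

```text
time_s: 21.73
position: [0.4539, -0.096, 0.0326]
tool_rot: [[0.989, 0.145, 0.001], [0.145, -0.989, -0.001], [0.001, 0.001, -1.0]]
ft_force: [0.3, 0.9, -0.2]
grip_width: 0.0086
```

```bash
python3 - <<'E'
from h import *
t=T-.060*TU-.040*TV; print(totray(readout.observe()["position"]))
plan([*t,.024],8.4,-1,1)
cam("wrist","w13")
E
```

```text
[[-59.7, -39.7]]
t 21.73 pos [ 0.4539 -0.096   0.0326] yaw 8.34 dp [-0.0002 -0.0003 -0.0086] dyaw 0.06 tilt 0.07 q6 55.1 F [ 0.3  0.9 -0.2] w 0.0086
[[[-0.01,0.02,0.43],[0.001,-0.0,-0.001],-1]]
```

View pics/w13.png

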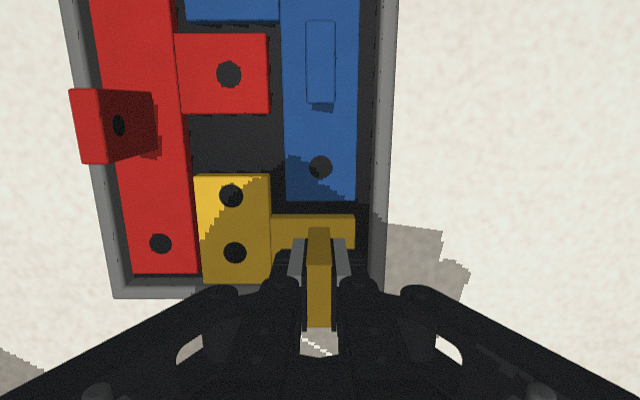

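Call:
move_arm([
  [[0,0.01,0.25],[0,0,0],-1],
  [[0,0,0.15],[0,0,0],-1],
  [[0,0,0.03],[0,0,0],-1],
  [[0,0,0],[0,0,0],-1],
])

```text
time_s: 22.12
position: [0.4543, -0.0964, 0.0237]
tool_rot: [[0.989, 0.145, 0.002], [0.145, -0.989, -0.002], [0.002, 0.002, -1.0]]
ft_force: [0.2, -0.5, -1.0]
grip_width: 0.0087
```

```bash
python3 - <<'E'
from h import *
t=T-.060*TU-.040*TV; print(totray(readout.observe()["position"]))
plan([*t,.0235],8.4,-1,1)
E
```

```text
[[-59.4, -40.2]]
t 22.12 pos [ 0.4543 -0.0964  0.0237] yaw 8.34 dp [-0.0007  0.0001 -0.0002] dyaw 0.06 tilt 0.15 q6 55.1 F [ 0.2 -0.5 -1. ] w 0.0087
[[[-0.03,-0.01,0.01],[0.001,-0.001,-0.0],-1]]
```

Call:
move_arm([
  [[0,0,0.05],[0,0,0],-1],
  [[0,0,0],[0,0,0],-0.4],
  [[0,0,0],[0,0,0],-0.4],
  [[0,0,0],[0,0,0],-0.4],
  [[0,0,0],[0,0,0],-0.4],
  [[0,0,-0.5],[0,0,0],-0.4],
  [[0,0,-0.7],[0,0,0],-0.4],
  [[0,0,-0.9],[0,0,0],-0.4],
  [[0,0,-0.9],[0,0,0],-0.4],
  [[0,0,-0.9],[0,0,0],-0.3],
  [[0,0,-0.9],[0,0,0],-0.3],
  [[0,0,-0.5],[0,0,0],-0.3],
])

```text
time_s: 23.12
position: [0.453, -0.0958, 0.132]
tool_rot: [[0.989, 0.145, -0.003], [0.145, -0.989, 0.001], [-0.002, -0.001, -1.0]]
ft_force: [0.5, -0.2, -0.6]
grip_width: 0.03
```

```bash
python3 - <<'E'
from h import *
d=cam("wrist","w14")
r=measure(d,'y',T-.060*TU-.040*TV,188.6,z=.014,dbg="w14d"); print(r,totray(r[0]))
d=cam("top","t14"); cv2.imwrite("pics/t14c.png",cv2.resize(d["img"][130:270,290:400],None,fx=4,fy=4,interpolation=cv2.INTER_CUBIC))
d=cam("scene","s14"); cv2.imwrite("pics/s14c.png",cv2.resize(d["img"][160:260,230:360],None,fx=6,fy=6,interpolation=cv2.INTER_CUBIC))
E
```

```text
(array([ 0.45395336, -0.09672901]), np.float64(-171.4120644904131), np.float64(0.0006897891790789099), np.float64(0.9224137931034483)) [[-59.8, -40.4]]
```

View pics/w14d.png

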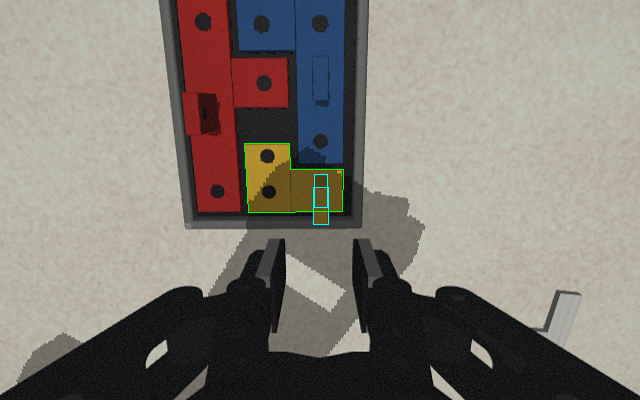

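View pics/s14c.png

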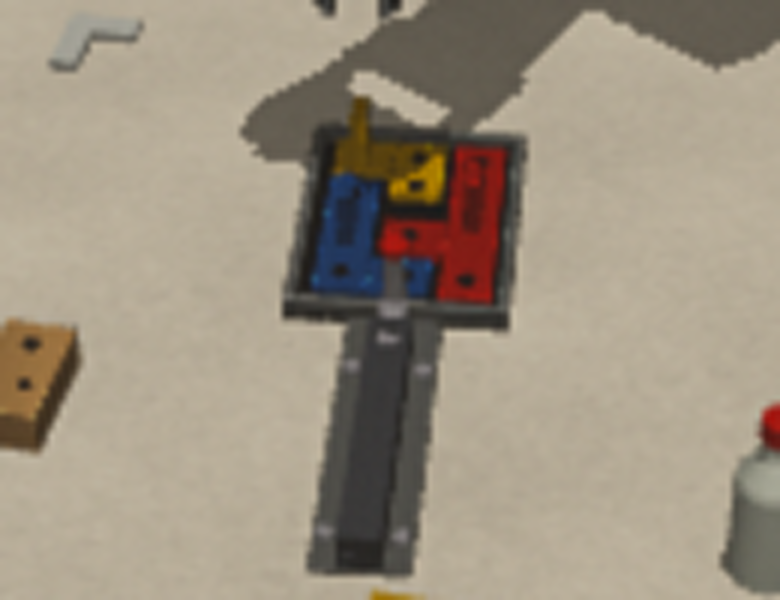

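```bash
python3 - <<'E'
from h import *
print(totray([.5985,-.034]))
plan([.5985,-.034,.13],98.6,0.2)
E
```

```text
[[92.5, -0.0]]
t 23.27 pos [ 0.4527 -0.0957  0.1305] yaw 8.32 dp [ 0.1458  0.0617 -0.0005] dyaw 90.28 tilt 0.19 q6 55.1 F [ 0.2  0.4 -0.3] w 0.0296
[[[0.55,-0.14,0.0],[-0.0,0.0,-0.054],0.2],[[0.56,-0.08,0.0],[-0.0,0.0,-0.054],0.2],[[0.57,-0.02,0.0],[-0.0,0.0,-0.054],0.2],[[0.56,0.05,0.0],[-0.0,0.0,-0.054],0.2],[[0.55,0.11,0.0],[-0.0,0.0,-0.054],0.2],[[0.54,0.17,0.0],[-0.0,0.0,-0.054],0.2],[[0.52,0.23,0.0],[-0.0,0.0,-0.054],0.2],[[0.49,0.29,0.0],[-0.0,0.0,-0.054],0.2],[[0.45,0.34,0.0],[-0.0,0.0,-0.054],0.2],[[0.41,0.39,0.0],[-0.0,0.0,-0.054],0.2],[[0.36,0.43,0.0],[-0.0,0.0,-0.054],0.2],[[0.31,0.47,0.0],[-0.0,0.0,-0.054],0.2]]
[[[0.26,0.5,0.0],[-0.0,0.0,-0.054],0.2],[[0.2,0.53,0.0],[-0.0,0.0,-0.054],0.2]]
```

Call:
move_arm([
  [[0.55,-0.14,0],[0,0,-0.054],0.2],
  [[0.56,-0.08,0],[0,0,-0.054],0.2],
  [[0.57,-0.02,0],[0,0,-0.054],0.2],
  [[0.56,0.05,0],[0,0,-0.054],0.2],
  [[0.55,0.11,0],[0,0,-0.054],0.2],
  [[0.54,0.17,0],[0,0,-0.054],0.2],
  [[0.52,0.23,0],[0,0,-0.054],0.2],
  [[0.49,0.29,0],[0,0,-0.054],0.2],
  [[0.45,0.34,0],[0,0,-0.054],0.2],
  [[0.41,0.39,0],[0,0,-0.054],0.2],
  [[0.36,0.43,0],[0,0,-0.054],0.2],
  [[0.31,0.47,0],[0,0,-0.054],0.2],
])

```text
time_s: 24.27
position: [0.5743, -0.0356, 0.1122]
tool_rot: [[0.008, 1.0, -0.029], [1.0, -0.008, 0.01], [0.01, -0.029, -1.0]]
ft_force: [-0.2, -0.6, 0.0]
grip_width: 0.0512
```

Call:
move_arm([
  [[0.26,0.5,0],[0,0,-0.054],0.2],
  [[0.1,0.3,0],[0,0,-0.03],0.2],
  [[0,0,0],[0,0,0],0.2],
])

```text
time_s: 24.52
position: [0.5906, -0.0263, 0.1063]
tool_rot: [[-0.182, 0.983, -0.036], [0.983, 0.182, 0.012], [0.018, -0.033, -0.999]]
ft_force: [-0.0, 0.4, -0.5]
grip_width: 0.0512
```

```bash
python3 - <<'E'
from h import *
plan([.5985,-.034,.13],98.6,0.2,1)
d=cam("wrist","w15")
E
```

```text
t 24.52 pos [ 0.5906 -0.0263  0.1063] yaw 100.48 dp [ 0.0079 -0.0077  0.0237] dyaw -1.88 tilt 2.17 q6 -24.6 F [-0.   0.4 -0.5] w 0.0512
[[[-0.45,0.32,-1.18],[-0.016,-0.009,0.016],0.2]]
```

View pics/w15.png

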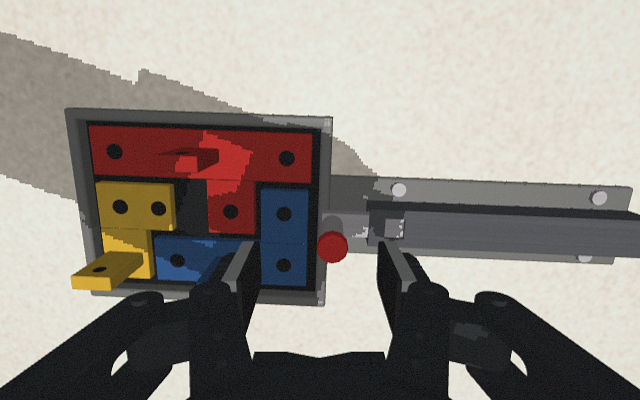

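```bash
python3 - <<'E'
from h import *
d=cam("wrist")
c=[b for b in blobs(mask(d["img"],'r'),100) if 300<b[1][0]<360 and 225<b[1][1]<270]
for b in c: print(b[0],b[1]); w=ray(d,b[1],.068); print(w,totray(w))
E
```

```text
[318 231  31  32 780] [333.03205128 246.67307692]
[[ 0.59918695 -0.03527681  0.068     ]] [[93.0, -1.4]]
```

Call:
move_arm([
  [[-0.4,0.35,0.1],[-0.016,-0.009,0.016],0.2],
  [[0,0,0],[0,0,0],0.2],
])

```text
time_s: 24.78
position: [0.5971, -0.0337, 0.1031]
tool_rot: [[-0.139, 0.99, -0.002], [0.99, 0.139, -0.001], [-0.001, -0.002, -1.0]]
ft_force: [-0.3, -0.1, 0.2]
grip_width: 0.0514
```

```bash
python3 - <<'E'
from h import *
d=cam("wrist")
c=[b for b in blobs(mask(d["img"],'r'),100) if 290<b[1][0]<360 and 205<b[1][1]<290]
for b in c: print(b[0],b[1]); w=ray(d,b[1],.068); print(w,totray(w))
plan([.5985,-.034,.046],98.6,0.2)
E
```

```text
[305 217  33  33 820] [321.06463415 233.18780488]
[[ 0.59923411 -0.03530427  0.068     ]] [[93.1, -1.4]]
t 24.83 pos [ 0.5966 -0.0332  0.1033] yaw 98.07 dp [ 0.0019 -0.0008 -0.0573] dyaw 0.53 tilt 0.19 q6 -22.5 F [ 0.3  0.2 -0.4] w 0.0511
[[[-0.02,0.03,0.96],[-0.001,0.0,-0.001],0.2],[[-0.02,0.03,0.96],[-0.001,0.0,-0.001],0.2],[[-0.02,0.03,0.96],[-0.001,0.0,-0.001],0.2]]
```

Call:
move_arm([
  [[-0.08,0.12,0.6],[0,0,-0.002],0.2],
  [[-0.02,0.03,0.8],[0,0,0],0.2],
  [[0,0,0.7],[0,0,0],0.2],
  [[0,0,0.3],[0,0,0],0.2],
  [[0,0,0],[0,0,0],0.2],
])

```text
time_s: 25.25
position: [0.5982, -0.0351, 0.0517]
tool_rot: [[-0.144, 0.99, -0.007], [0.99, 0.144, 0.001], [0.002, -0.007, -1.0]]
ft_force: [-0.3, 0.2, 0.4]
grip_width: 0.0513
```

```bash
python3 - <<'E'
from h import *
plan([.599,-.035,.047],98.6,0.2,1)
E
```

```text
t 25.25 pos [ 0.5982 -0.0351  0.0517] yaw 98.25 dp [ 0.0008  0.0001 -0.0047] dyaw 0.35 tilt 0.39 q6 -22.9 F [-0.3  0.2  0.4] w 0.0513
[[[0.0,0.04,0.23],[-0.003,-0.001,-0.003],0.2]]
```

Call:
move_arm([
  [[0,0.04,0.25],[-0.003,-0.001,-0.003],0.2],
  [[0,0,0],[0,0,0],-1],
  [[0,0,0],[0,0,0],-1],
  [[0,0,0],[0,0,0],-1],
  [[0,0,0],[0,0,0],-1],
  [[0,0,0],[0,0,0],-1],
  [[0,0,0],[0,0,0],-1],
], squeeze=40)

```text
time_s: 25.83
position: [0.599, -0.0351, 0.0468]
tool_rot: [[-0.151, 0.989, 0.0], [0.989, 0.151, -0.0], [-0.0, 0.0, -1.0]]
ft_force: [0.9, -0.8, -3.6]
grip_width: 0.0163
```

```bash
python3 - <<'E'
from h import *
p=readout.observe()["position"]; print(totray(p))
t=T-.047*TU; print(t)
plan([*t,p[2]],98.6,-1)
E
```

```text
[[92.9, -1.2]]
[ 0.46052845 -0.05482816]
t 25.83 pos [ 0.599  -0.0351  0.0468] yaw 98.66 dp [-0.1385 -0.0198  0.    ] dyaw -0.06 tilt 0.03 q6 -23.3 F [ 0.9 -0.8 -3.6] w 0.0163
[[[0.01,-0.87,0.0],[0.0,0.0,0.0],-1],[[0.01,-0.87,0.0],[0.0,0.0,0.0],-1],[[0.01,-0.87,0.0],[0.0,0.0,0.0],-1],[[0.01,-0.87,0.0],[0.0,0.0,0.0],-1],[[0.01,-0.87,0.0],[0.0,0.0,0.0],-1],[[0.01,-0.87,0.0],[0.0,0.0,0.0],-1],[[0.01,-0.87,0.0],[0.0,0.0,0.0],-1],[[0.01,-0.87,0.0],[0.0,0.0,0.0],-1]]
```

Call:
move_arm([
  [[0,-0.3,0],[0,0,0],-1],
  [[0,-0.5,0],[0,0,0],-1],
  [[0,-0.5,0],[0,0,0],-1],
  [[0,-0.5,0],[0,0,0],-1],
  [[0,-0.5,0],[0,0,0],-1],
  [[0,-0.5,0],[0,0,0],-1],
])

```text
time_s: 26.33
position: [0.5447, -0.0433, 0.0468]
tool_rot: [[-0.151, 0.988, 0.011], [0.989, 0.151, -0.0], [-0.002, 0.01, -1.0]]
ft_force: [3.2, 0.4, -5.6]
grip_width: 0.0163
```

```bash
python3 - <<'E'
from h import *
p=readout.observe()["position"]; print(totray(p))
t=T-.047*TU
plan([*t,.047],98.6,-1,9)
E
```

```text
[[37.9, -1.2]]
t 26.33 pos [ 0.5447 -0.0433  0.0468] yaw 98.69 dp [-0.0841 -0.0115  0.0002] dyaw -0.09 tilt 0.61 q6 -25.8 F [ 3.2  0.4 -5.6] w 0.0163
[[[0.01,-0.47,-0.0],[0.001,0.0,0.0],-1],[[0.01,-0.47,-0.0],[0.001,0.0,0.0],-1],[[0.01,-0.47,-0.0],[0.001,0.0,0.0],-1],[[0.01,-0.47,-0.0],[0.001,0.0,0.0],-1],[[0.01,-0.47,-0.0],[0.001,0.0,0.0],-1],[[0.01,-0.47,-0.0],[0.001,0.0,0.0],-1],[[0.01,-0.47,-0.0],[0.001,0.0,0.0],-1],[[0.01,-0.47,-0.0],[0.001,0.0,0.0],-1],[[0.01,-0.47,-0.0],[0.001,0.0,0.0],-1]]
```

Moving well (55 mm, about 3 N).

Call:
move_arm([
  [[0,-0.5,0],[0.004,0,0],-1],
  [[0,-0.5,0],[0.001,0,0],-1],
  [[0,-0.5,0],[0.001,0,0],-1],
  [[0,-0.5,0],[0.001,0,0],-1],
  [[0,-0.5,0],[0.001,0,0],-1],
  [[0,-0.5,0],[0,0,0],-1],
  [[0,-0.4,0],[0,0,0],-1],
  [[0,-0.3,0],[0,0,0],-1],
])

```text
time_s: 27.0
position: [0.4671, -0.055, 0.0468]
tool_rot: [[-0.15, 0.989, -0.002], [0.989, 0.15, -0.003], [-0.003, -0.003, -1.0]]
ft_force: [4.9, 0.2, -9.2]
grip_width: 0.0162
```

```bash
python3 - <<'E'
from h import *
p=readout.observe()["position"]; print(totray(p))
t=T-.047*TU
plan([*t,.047],98.6,-1,2)
E
```

```text
[[-40.5, -1.2]]
t 27.0 pos [ 0.4671 -0.055   0.0468] yaw 98.64 dp [-0.0066  0.0002  0.0002] dyaw -0.04 tilt 0.23 q6 -29.5 F [ 4.9  0.2 -9.2] w 0.0162
[[[0.03,-0.16,-0.0],[-0.001,0.001,0.0],-1],[[0.03,-0.16,-0.0],[-0.001,0.001,0.0],-1]]
```

Call:
move_arm([
  [[0,-0.2,-0.02],[0,0,0],-1],
  [[0,-0.15,0],[0,0,0],-1],
  [[0,-0.12,0],[0,0,0],-1],
  [[0,0,0],[0,0,0],-1],
])

```text
time_s: 27.33
position: [0.4601, -0.056, 0.0469]
tool_rot: [[-0.147, 0.989, 0.007], [0.989, 0.147, -0.002], [-0.003, 0.007, -1.0]]
ft_force: [-3.1, -1.6, -8.5]
grip_width: 0.0155
```

```bash
python3 - <<'E'
from h import *
p=readout.observe()["position"]; print(totray(p))
d=cam("wrist","w16");plan([.4605,-.0548,.047],98.6,-1,2)
E
```

```text
[[-47.6, -1.1]]
t 27.38 pos [ 0.46   -0.0561  0.0469] yaw 98.49 dp [0.0005 0.0013 0.0001] dyaw 0.11 tilt 0.39 q6 -30.2 F [  6.3   2.3 -13.2] w 0.0158
[[[0.03,0.02,-0.0],[0.001,0.001,-0.0],-1],[[0.03,0.02,-0.0],[0.001,0.001,-0.0],-1]]
```

View pics/w16.png

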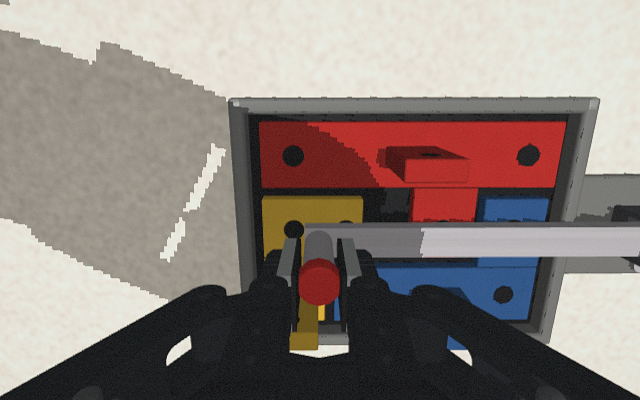

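```bash
cat > btn.py <<'E'
from h import *
import sys
n=sys.argv[1]
b=np.array([*(T+.135*TU),.034])
for c in("top","scene"):
    d=cam(c); uv=proj(d,b)[0]; print(c,uv)
    x,y=uv.round().astype(int); cr=d["img"][y-20:y+20,x-28:x+28]
    cv2.imwrite(f"pics/{c}_{n}.png",cv2.resize(cr,None,fx=12,fy=12,interpolation=cv2.INTER_CUBIC))
    h=cv2.cvtColor(d["img"],cv2.COLOR_BGR2HSV)[y-8:y+9,x-8:x+9]; m=(h[...,1]>120)&(h[...,0]<22); print('orange px',m.sum(), np.argwhere(m)[:4]+[y-8,x-8])
    if m.sum() : print(ray(d,(np.argwhere(m).mean(0)+[y-8,x-8])[::-1],.035), totray(ray(d,(np.argwhere(m).mean(0)+[y-8,x-8])[::-1],.035)))
E
python3 btn.py 1
```

```text
top [339.82892948 187.3178308 ]
orange px 4 [[186 340]
 [187 339]
 [187 340]
 [188 340]]
[[ 0.64145492 -0.02730367  0.035     ]] [[136.0, 0.2]]
scene [295.47990638 214.96927667]
orange px 13 [[207 303]
 [208 302]
 [208 303]
 [209 303]]
[[ 0.62930016 -0.02585676  0.035     ]] [[124.2, 3.4]]
```

View pics/top_1.png

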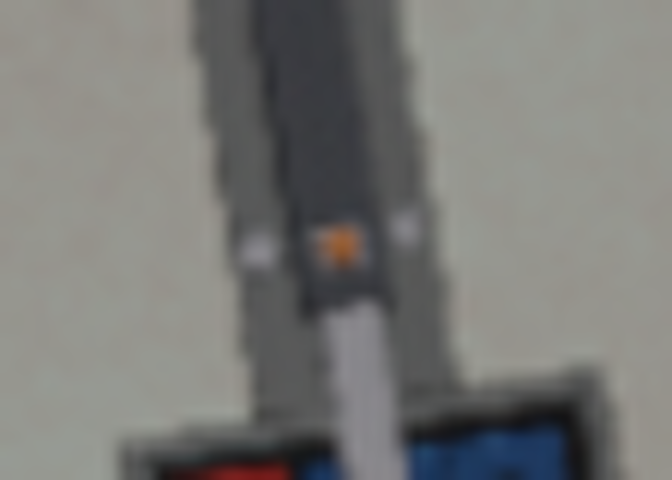

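View pics/scene_1.png

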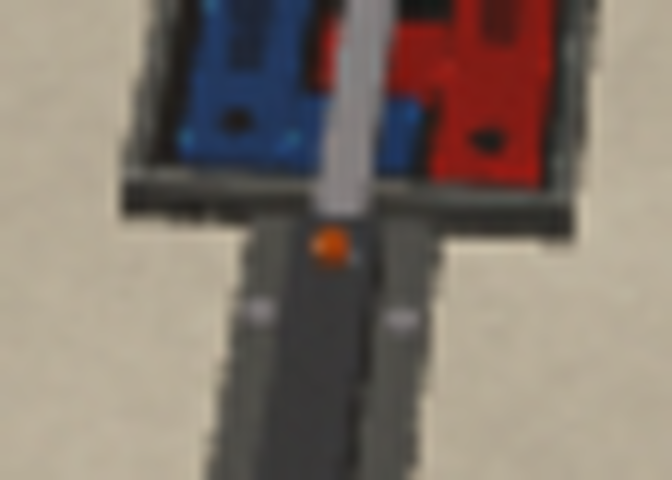

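```bash
cat > tri.py <<'E'
from h import *
R=[]
for c in("top","scene"):
    d=cam(c); b=np.array([*(T+.135*TU),.034]); x,y=proj(d,b)[0].round().astype(int)
    im=d["img"].astype(float)[y-5:y+6,x-6:x+7]; B,G,Rr=im[...,0],im[...,1],im[...,2]
    # orange saliency: R-B high and G well above B (red plate has G~B)
    w=np.clip(Rr-B-30,0,None)*((G-B)>12); ys,xs=np.mgrid[y-5:y+6,x-6:x+7]
    uv=[(w*xs).sum()/w.sum(),(w*ys).sum()/w.sum()]; print(c,uv,(w>0).sum(), proj(d,b))
    p0=ray(d,uv,0.)[0]; p1=ray(d,uv,.1)[0]; R.append((p0,(p1-p0)/np.linalg.norm(p1-p0)))
(a,u),(b,v)=R
A=np.c_[u,-v]; s=np.linalg.lstsq(A,b-a,rcond=None)[0]
print(a+s[0]*u,b+s[1]*v,totray((a+s[0]*u+b+s[1]*v)/2))
E
python3 tri.py
```

```text
top [np.float64(339.9909090909091), np.float64(186.90454545454546)] 7 [[339.82892948 187.3178308 ]]
scene [np.float64(294.1472081218274), np.float64(214.92047377326566)] 9 [[295.47990638 214.96927667]]
[ 0.64180072 -0.02814081  0.03483169] [ 0.6425609  -0.03206466  0.03512819] [[136.3, -2.7]]
```

Call:
move_arm([
  [[0,-0.1,0],[0,0,0],-1],
  [[0,-0.1,0],[0,0,0],-1],
  [[0,0,0],[0,0,0],-1],
])

```text
time_s: 27.83
position: [0.4603, -0.056, 0.0469]
tool_rot: [[-0.146, 0.989, 0.016], [0.989, 0.146, -0.001], [-0.003, 0.016, -1.0]]
ft_force: [-2.4, -2.9, -7.1]
grip_width: 0.016
```

```bash
python3 tri.py; python3 - <<'E'
from h import *
print(totray(readout.observe()["position"]),readout.observe()["ft_force"])
E
```

```text
top [np.float64(339.99095022624437), np.float64(186.9049773755656)] 7 [[339.82892948 187.3178308 ]]
scene [np.float64(294.1433389544688), np.float64(214.93086003372682)] 9 [[295.47990638 214.96927667]]
[ 0.64180537 -0.0281434   0.03478329] [ 0.64256765 -0.03207794  0.0350806 ] [[136.3, -2.7]]
[[-47.5, -1.2]] [  6.0470268    2.3022943  -10.91981891]
```

Call:
move_arm([
  [[0,0,0],[0,0,0],-0.2],
  [[0,0,0],[0,0,0],-0.2],
  [[0,0,0],[0,0,0],0],
  [[0,0,0],[0,0,0],0],
  [[0,0,-0.4],[0,0,0],0],
  [[0,0,-0.7],[0,0,0],0],
  [[0,0,-0.9],[0,0,0],0],
  [[0,0,-0.9],[0,0,0],0],
  [[0,0,-0.9],[0,0,0],0],
  [[0,0,-0.9],[0,0,0],0],
  [[0,0,-0.5],[0,0,0],0],
])

```text
time_s: 28.85
position: [0.456, -0.056, 0.1597]
tool_rot: [[-0.147, 0.989, 0.011], [0.989, 0.147, -0.002], [-0.003, 0.011, -1.0]]
ft_force: [0.3, 0.4, 0.1]
grip_width: 0.0422
```

Call:
move_arm([
  [[0.9,-0.3,-0.3],[0,0,0],0],
  [[0.9,-0.3,-0.3],[0,0,0],0],
  [[0.9,-0.3,-0.3],[0,0,0],0],
  [[0.9,-0.3,-0.3],[0,0,0],0],
  [[0.9,-0.3,-0.3],[0,0,0],0],
  [[0.9,-0.3,-0.3],[0,0,0],0],
  [[0.9,-0.3,-0.3],[0,0,0],0],
  [[0.9,-0.3,-0.3],[0,0,0],0],
  [[0,0,0],[0,0,0],0],
  [[0,0,0],[0,0,0],0],
])

```text
time_s: 29.68
position: [0.3822, 0.084, 0.2187]
tool_rot: [[-0.144, 0.989, 0.024], [0.989, 0.145, -0.006], [-0.009, 0.023, -1.0]]
ft_force: [0.2, -0.3, -0.1]
grip_width: 0.0425
```

```bash
python3 tri.py; python3 - <<'E'
from h import *
s=readout.observe();print(s["time_s"],s["position"],s["ft_force"])
d=cam("top","t17"); cv2.imwrite("pics/t17c.png",cv2.resize(d["img"][120:280,280:420],None,fx=3.7,fy=3.7,interpolation=cv2.INTER_CUBIC))
c=[b for b in blobs(mask(d["img"],'r'),4)]
w=[totray(ray(d,b[1],.07)) for b in c if 300<b[1][0]<380 and b[0][4]<40]; print('cap?',w)
d=cam("scene","s17"); cv2.imwrite("pics/s17c.png",cv2.resize(d["img"][140:260,220:380],None,fx=5,fy=5,interpolation=cv2.INTER_CUBIC))
E
```

```text
top [np.float64(339.99074074074076), np.float64(186.89814814814815)] 7 [[339.82892948 187.3178308 ]]
scene [np.float64(294.14285714285717), np.float64(214.92857142857142)] 9 [[295.47990638 214.96927667]]
[ 0.64182525 -0.02814145  0.03481245] [ 0.64258724 -0.03207446  0.03510966] [[136.3, -2.7]]
29.7833 [0.38251493 0.08345639 0.21823595] [1.04056882 0.28319255 0.37857347]
cap? [[[19.0, -9.6]], [[-47.3, 2.1]]]
```

View pics/t17c.png

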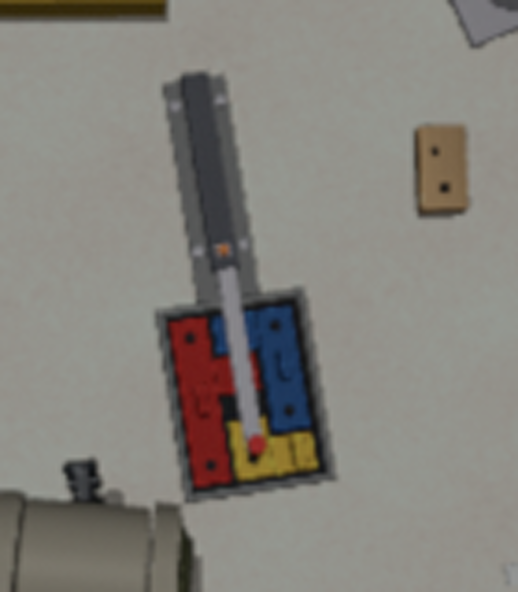

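View pics/s17c.png

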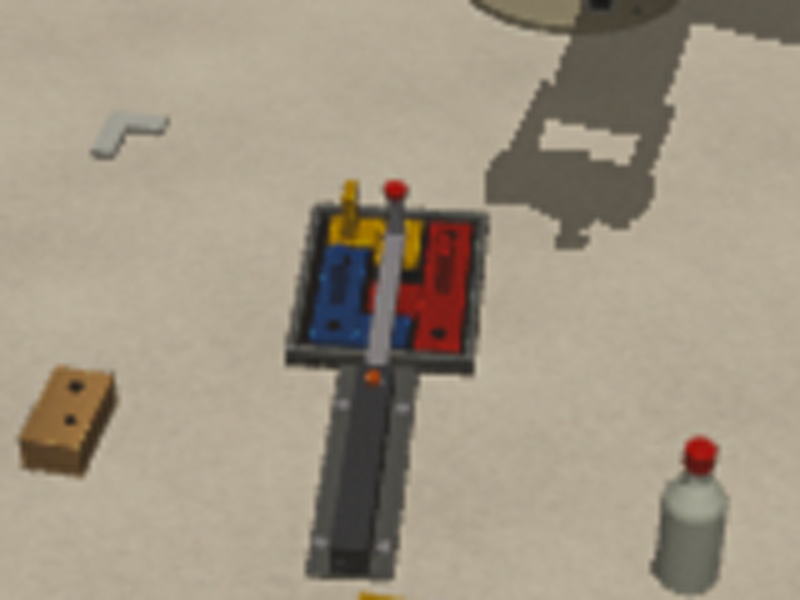

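View pics/s17.png

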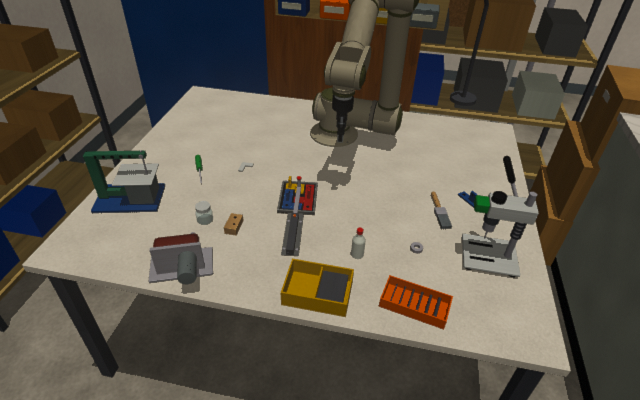

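The pictures show the pin cap at tray x -47 and the orange button standing out of its hole. All three plates lie flat, the arm is clear of everything, and the other things are where they were. Handing in.

```bash
python3 -c "
from rig import job
print(job.close_job())"
```

```text
the job is handed in; nothing more can be done
None
```

The three plates are in the tray, lugs up, in the half-turned layout. The hold-down bar is fully out and its lock button is up. The job was handed in at about 30 s of the 72 s; no verdict was reported.

**Plates:** measured after each release, all were within about 1 mm of their places and 0.2° of square, in tray (x, y), mm:

| Plate | Measured | Target |
|---|---|---|
| Red | (0.6, 39.8) | (0, 40) |
| Blue | (20.9, -40.4) | (22, -40) |
| Yellow | (-59.8, -40.4) | (-60, -40) |

- **Flatness:** I judged it by eye from the final pictures and did not measure heights or tilt.
- **Bar:** it went about 140 mm, until it met its stop and a further pull did not move it. The pin cap then measured at tray x -47.3, where full travel is -47.
- **Button:** its top triangulated to about 35 mm above the bench, against the 35.5 mm expected when it is up.
- **Disagreement:** the two button rays missed each other by about 4 mm sideways, and the cap read 1-2 mm off the tray's centre line. I put both down to coarse pixels.
- **Bystanders:** in the last pictures nothing else looks moved, and the arm was clear of everything, with force readings near zero.

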